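# Weigh the brick cheese on the counter beam scale

## Robot

A 6-joint arm with a two-finger parallel gripper is mounted at the origin on the work surface. World frame = base frame: x ahead of the robot, y to its left, z up, the work surface at z = 0. Lengths are in m, angles in rad, forces in N, time in s.
With the tool pointing down it reaches from about 0.3 to 0.775 m from the base axis. Payload 14.6 kg.
Tool frame: the origin (TCP) lies on the centre line of the jaws, within the pads' length; the fingertips stand 19 mm ahead of it and the grasp point (between the pads) is the TCP (ctrl.tip_reach is the distance from the TCP to the fingertips, in m); x points along the fingers, y is the direction in which the jaws open and shut, and the axes are right-handed (so a half turn about x gives the same grasp; the last joint's range is limited). The gripper opens to 94 mm and grips with 3 to 60 N. Pads are 16 mm wide; open, the fingers measure 119 mm over their backs; the gripper's body (75 mm by 177 mm) begins 78 mm behind the grasp point.
Start: joints at [1.28, 0.3, 1.521, -0, 1.321, -0.067], TCP at [0.122, 0.536, 0.224] pointing down, gripper open.
Joint ranges: [-3.03, 3.03], [-0.79, 2.21], [0.23, 2.52], [-1.04, 4.18], [0, 3.07], [-2.55, 2.55]. Speed limits (rad/s): [2.22, 2.22, 2.57, 3.14, 3.14, 3.14].

## Interface

Orientations are given as [roll, pitch, yaw] about the fixed x, y, z axes, in that order (R = Rz(yaw) Ry(pitch) Rx(roll)).
In Python, from station import ctrl, optics, models gives the robot as it stands. The module is installed in compiled form; this text tells all that it offers.
- The arm moves only by the tool arm_command, never from a script. Its argument "deltas" is a list of rows, each an object with "translation": the shift along the tool's x, y, z in units of 25 mm (1.0 is 25 mm), a list of three; "turn": the turn, a rotation vector about the tool's x, y, z in units of 5 degrees (1.0 is 5 degrees), a list of three. In form: [{"translation": [x, y, z], "turn": [rx, ry, rz]}, ...]. A call has 1 to 12 rows; each row is the pose to reach, as a shift and turn from the pose commanded when the call began, along the tool's axes at that moment; what a row does not reach only later rows make up. A row lasts 1/12 s, in which the tool goes at most 41.7 mm and 7.16 degrees, less where a joint would pass 70% of its speed; a pose out of reach is approached as far as the arm can. A call with a gripper value outside its range is refused whole. "gripper" is the finger opening in mm, from 0 to 94, set as the call begins (left out, the last holds). The fingers move at their own pace and stop on an object; "force" is the grip in N (left out, the last holds). Time passes only in rows, so rows that repeat a pose let the fingers close. It gives the time, the measured TCP pose, the force and the opening at its end, in the units of the state.
- ctrl.get_obs(): the state, without advancing time (a new reading comes with each control period).
- optics.camera(name): name is "side" or "top" or "wrist"; returns the picture (384x512x3 uint8, red, green, blue); there is no depth.
- optics.get_calibration(name): a dict with "K" (3x3 intrinsics, pixels), "k1" (the pictures are not rectified: a ray, as slopes to the right and down, at radius r is drawn at 1 + k1 r^2 times it, then the intrinsics apply), "origin" and "orientation" of the camera in the world. Camera axes: x right, y down, z forward; pixel columns grow to the right and rows downward; lengths in m; the calibration is good to about 2 mm. A picture is of the moment at which its call begins: read the wrist's pose just before it. get_calibration takes no time and is no camera call; for the wrist camera it gives the pose at the moment of the call.
- ctrl.hand_in(): hands the job in, once; it reports no verdict.
Trained networks look in the newest picture that a camera, given by its name, has taken for a name from the list of things; names that differ only in an ending like _2 or _b are one class to them, and where a whole thing is asked for, a point or a joint stands for the part that bears it (a point fixed in the world has none). Each returns a list of dicts, best first, with "score" (0 to 1); they miss things now and then, are a little off and sometimes report something else, mostly with a low value. They report only what shows in the picture. A call takes as long as a camera call.
- models.look_for(target, camera): "box" ([left, top, right, bottom] in pixels, round what is visible of it).
- models.cut_out(target, camera): "pixels" (384x512 bool, what is visible of it) and "box" ([left, top, right, bottom] in pixels, round what is visible of it).
- models.mark_of(target, camera): "at" ([column, row] in pixels: a listed point, or the origin of a listed thing).
The state is a dict: "time_s": time; "qpos": joint angles; "joint_vel": joint speeds; "tau": joint torques, N m; "ee_pos": TCP position; "eef_rot": TCP orientation; "force": force on the tool from outside, world axes, zero at the start; "moment": the same for the moment, N m; "grip_width": finger opening in m.
Only numpy, scipy, OpenCV 4.12 (cv2) and the standard library are available. Lean on these libraries where they do the work, as an engineer would, in place of code of your own. Each camera call takes 0.05 s, during which the arm holds its last target.

## Task

Weigh the brick-shaped cheese: take the empty mould off the scale's platform and stand it upright on the round draining disc, then set the brick cheese flat on the platform. Then slide the poise along the notched beam until the pointer at the beam's end comes to rest in the gap between the dial's two thick black marks, and leave everything else where it is.

Things in the scene. Friction and masses are not known exactly. Their poses are not given: they have to be found in the camera images.
- scale: Fixed white counter scale, base 230 x 420 x 45 mm; origin on the table under it. Own frame: platform on the -x side; beam along y above x=+75 mm, 175 mm high, pivot at y=+130, pointer end at y=-202. Pivot fork (32 mm in x, 24 in y) rises to 190 mm; dial plate (4 mm thick in x, 30 wide) at x=+58, y=-200 rises to 225 mm. Position and yaw vary.
- pan (a point): Centre of the upper face of the scale's steel platform, 130 (x) by 180 mm (y), 8 mm thick, 65 mm above the table when the beam is level; it stays flat but moves up or down up to 6.5 mm with the beam. Axes as the scale's. The beam's line is 130 mm away on the +x side, the poise's near face 112 mm. Where on the platform a load lies does not change the reading.
- beam (a joint): Beam tilt, rad: 0 = level, pointer centred; + = pointer end up (load outweighs poise); stops at -0.08 and +0.08. Between the stops it is proportional: 4.5 mm more poise travel lowers it by 0.020; farther than 18 mm from balance it rests on a stop. Settles in about 1 s; disturbed while anything touches the poise or beam.
- poise (a joint): Poise position along the beam, m: 0 (60 mm from the pivot) to 0.20, growing away from the pivot towards the pointer. Slides with about 1 N of friction and stays where left; the notches are shallow, 10 mm apart, and do not hold it. Balance lies at 0.47 m per kg of load on the platform (0 when empty), so from 0.10 to 0.20 with the brick cheese.
- poise_top (a point): Centre of the upper face of the poise: a bare steel block round the beam, 36 mm across the beam and 28 mm along it (each pushing face 14 mm from this point), reaching from 40 mm below to 49 mm above the beam's centre line. The beam is 10 mm thick and 22 mm high: its top is 38 mm below this point.
- pivot (a point): The beam's pivot, at the beam's centre line. The poise travels from here towards dial_mark.
- pointer_tip (a point): Tip of the black pointer, 3 mm thick, at the end of the beam, 332 mm from the pivot.
- dial_mark (a point): Middle of the gap between the dial's two thick black marks (16 mm apart), at the beam's line: the pointer's centred place; the white dial plate stands on the robot's side of the pointer.
- mould: Empty white plastic cheese mould, an open-topped box 60 mm (its x) by 116 mm (its y) by 56 mm high, walls 3 mm, with small drain holes, mass 0.08 to 0.15 kg. Origin: centre of its underside; z up when it stands upright. Stands on the platform at the start.
- brick: The brick-shaped pale yellow cheese, 54 mm (its x) by 110 mm (its y) by 50 mm high, mass 0.23 to 0.40 kg. Origin: centre of its underside. Lies on the tray.
- disc: Fixed round steel draining disc, radius 60 mm, 6 mm thick, lying on the tray; origin: centre of its underside.
- tray: Fixed aluminium tray, 345 mm (x) by 335 mm (y), floor 6 mm thick, rim 14 mm high; origin: centre of its underside. It carries the disc and three cheeses in four places about 146 to 150 mm apart, which is in which place varies.
- round_a: Round cheese, radius 41 mm, 36 mm high, herbs on top; bystander on the tray. Origin: centre of its underside.
- round_b: Round cheese like the other, radius 41 mm, 36 mm high; bystander on the tray.
- shaker: Green herb shaker, radius 26 mm, 112 mm high; bystander standing near the far corner between scale and tray.
- spatula: Spatula, 260 mm long, lying on the table to the left (+y) of the scale; bystander.
- salt_jar: White jar, radius 42 mm, 100 mm high; bystander beyond the scale.
- rennet: Amber bottle, radius 26 mm, 130 mm high; bystander beyond the scale.
- beaker: Clear cup, radius 40 mm, 90 mm high; bystander beyond the tray.

How it is judged:
By the outcome, as a careful person would: the job done as asked, in the order asked, and still so for the second after the job is handed in, with the robot touching nothing.
It also fails if it takes over 72 s, if anything falls off the work surface, if the arm or the gripper's body presses on something with over 40 N, if the wrist force passes 120 N, or if a joint passes its speed limit or range.

## Working session

There is one attempt and no reset: what is moved stays moved. The work goes in short steps, Python scripts to look and compute and a tool call to move; the robot and the scene stay as the last step left them, time stands still between calls to the robot, and variables do not carry over. Pictures are saved under pics/ and viewed, and the job is handed in when it is done.

Besides the shell and the picture viewer there is one more tool, called after "Request:" by a JSON object that holds its "api" and its "payload". arm_command: Moves the arm, as the interface text tells. Its arguments: {"type":"object","properties":{"deltas":{"type":"array"},"gripper":{"type":"number"},"force":{"type":"number"}},"required":["deltas"]}

```bash
mkdir -p pics; ls; python3 - <<'E'
from station import ctrl, optics, models
import cv2
print(ctrl.get_obs(), ctrl.tip_reach)
for c in ["top","side","wrist"]:
    im=optics.camera(c); cv2.imwrite(f"pics/{c}0.png",im[:,:,::-1])
    print(c,optics.get_calibration(c))
    if c!="wrist":
        for t in ["pan","pivot","dial_mark","poise_top","pointer_tip","mould","brick","disc","tray","scale"]:
            r=models.mark_of(t,c); print(c,t,[(x["at"],round(x["score"],2)) for x in r[:2]])
E
```

```text
pics
{'time_s': 0.0, 'qpos': array([ 1.28035747e+00,  3.00467582e-01,  1.52156291e+00,  1.50434990e-05,
        1.32068909e+00, -6.66102100e-02]), 'joint_vel': array([-3.30676173e-05, -1.32646060e-03,  1.44481128e-04,  6.77995732e-04,
       -1.33519974e-03, -9.54972032e-04]), 'tau': array([-6.27455643e-05, -5.31799936e+01, -3.52752435e+01,  7.08074123e-02,
        2.43461947e-02, -1.04155467e-04]), 'ee_pos': array([0.12201889, 0.5360573 , 0.22389593]), 'eef_rot': array([-1.65033585,  1.5696693 , -1.87416823]), 'force': array([ 0.23957804, -0.61656125, -0.66996376]), 'moment': array([-0.00211925,  0.04449187,  0.02329424]), 'grip_width': 0.09424461786005153} 0.019
top {'K': array([[392.83952056,   0.        , 259.4150251 ],
       [  0.        , 392.83952056, 178.77105043],
       [  0.        ,   0.        ,   1.        ]]), 'k1': -0.012847274370653073, 'origin': array([0.47561474, 0.04651582, 1.43099824]), 'orientation': array([-3.03220379,  0.00803698, -1.58223342])}
top pan [([231.9, 225.9], 0.61)]
top pivot [([188.2, 181.4], 0.93)]
top dial_mark [([286.9, 184.0], 0.78)]
top pois
[... 602 characters left out ...]
 ])}
side pan [([188.7, 222.0], 0.26)]
side pivot [([208.5, 213.5], 0.56)]
side dial_mark [([274.2, 167.5], 0.88)]
side poise_top [([269.7, 234.0], 0.74), ([233.1, 181.5], 0.65)]
side pointer_tip [([275.3, 166.7], 0.95)]
side mould [([268.6, 234.7], 0.58)]
side brick []
side disc [([325.9, 167.2], 0.58)]
side tray [([327.7, 185.7], 0.6)]
side scale [([251.8, 244.7], 0.61)]
wrist {'K': array([[295.27424997,   0.        , 248.90083784],
       [  0.        , 295.27424997, 187.5433958 ],
       [  0.        ,   0.        ,   1.        ]]), 'k1': -0.06533737657391572, 'origin': array([0.05038078, 0.55383354, 0.38517583]), 'orientation': array([ 2.88092241e+00, -3.28789372e-04,  1.34738835e+00])}
```

```bash
python3 - <<'E'
import cv2
for c,(a,b,w,h) in {"top":(140,130,320,200),"side":(120,100,320,220)}.items():
    im=cv2.imread(f"pics/{c}0.png"); im=im[b:b+h,a:a+w]
    cv2.imwrite(f"pics/{c}0c.png",cv2.resize(im,None,fx=2.5,fy=2.5,interpolation=cv2.INTER_CUBIC))
E
```

```text
(no output)
```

View pics/top0c.png

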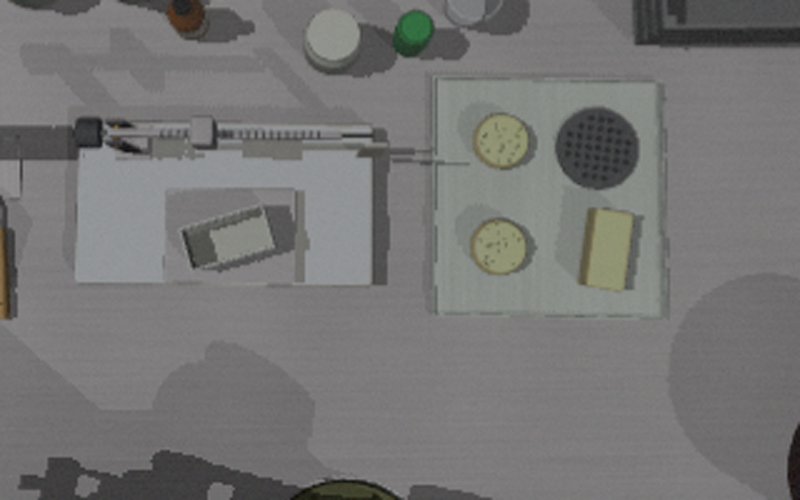

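View pics/side0c.png

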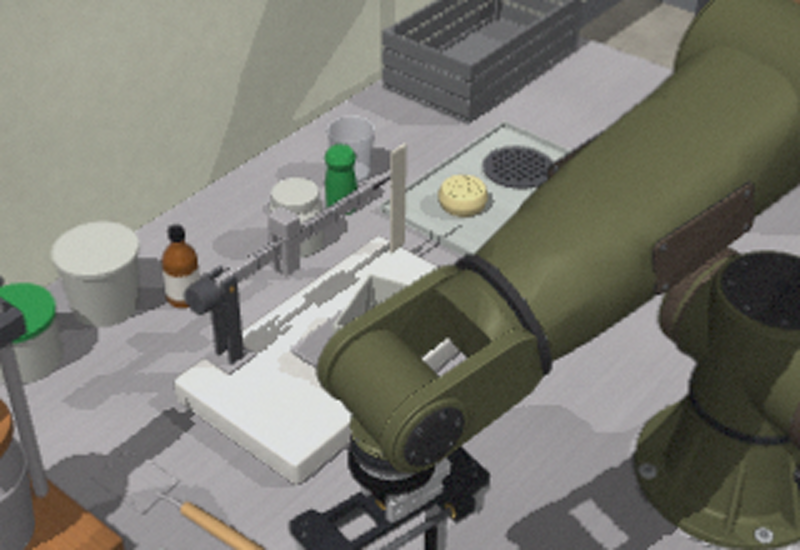

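View pics/wrist0.png

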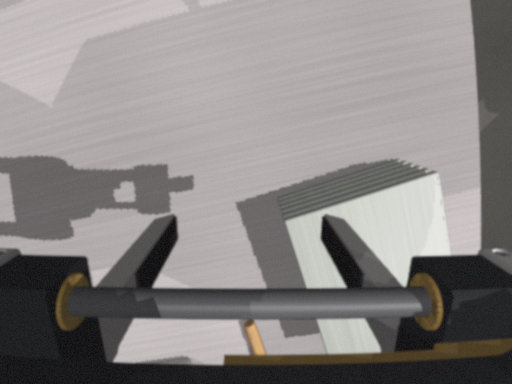

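```bash
cat > h.py <<'E'
import numpy as np, cv2
from scipy.spatial.transform import Rotation as Ro
from station import ctrl, optics, models
def ray(cal,px):
    K=cal["K"]; p=cv2.undistortPoints(np.array(px,float).reshape(-1,1,2),K,np.array([cal["k1"],0,0,0.]))[:,0]
    R=Ro.from_euler("xyz",cal["orientation"]).as_matrix()
    return np.c_[p,np.ones(len(p))]@R.T
def onz(cal,px,z):
    d=ray(cal,px); o=cal["origin"]; return (o+d*((z-o[2])/d[:,2])[:,None])
def proj(cal,P):
    R=Ro.from_euler("xyz",cal["orientation"]).as_matrix()
    P=np.atleast_2d(np.array(P,float)); c=(P-cal["origin"])@R
    return cv2.projectPoints(c.reshape(-1,1,3),np.zeros(3),np.zeros(3),cal["K"],np.array([cal["k1"],0,0,0.]))[0][:,0]
def toolR(): return Ro.from_euler("xyz",ctrl.get_obs()["eef_rot"]).as_matrix()
def save(name,im,crop=None,f=1):
    if crop: a,b,w,h=crop; im=im[b:b+h,a:a+w]
    cv2.imwrite(f"pics/{name}.png",cv2.resize(np.ascontiguousarray(im[:,:,::-1]),None,fx=f,fy=f,interpolation=cv2.INTER_CUBIC))
def delta(pos,R):
    """target world pos,R -> translation/turn in units"""
    o=ctrl.get_obs(); R0=Ro.from_euler("xyz",o["eef_rot"]).as_matrix()
    t=R0.T@(np.array(pos)-o["ee_pos"])/0.025
    w=Ro.from_matrix(R0.T@R).as_rotvec()*180/np.pi/5
    return np.round(t,2),np.round(w,2)
def down(yaw,p=None):
    """tool pointing down, jaw (tool y) axis at yaw in world"""
    x=np.array([0,0,-1.]); y=np.array([np.cos(yaw),np.sin(yaw),0]); return np.c_[x,y,np.cross(x,y)]
E
python3 - <<'E'
from h import *
cal=optics.get_calibration("top")
print(toolR().round(3))
for n,px,z in [("pivot",(188.2,181.4),.175),("dial",(286.9,184),.175),("poise",(220.1,183.9),.224),("pan",(231.9,225.9),.065),("scale",(230,208.4),0),("mould",(233.3,225.9),.06),("brick",(379.5,227.7),.006),("disc",(379.2,190.2),.006),("tray",(355.8,209.2),0)]:
    print(n,onz(cal,px,z).round(4))
im=optics.camera("top")
for t,zt in [("mould",.118),("brick",.056),("disc",.012),("round_a",.042),("scale",.045),("poise_top",.224),("pan",.065)]:
    for r in models.cut_out(t,"top")[:2]:
        ys,xs=np.nonzero(r["pixels"]); P=onz(cal,np.c_[xs,ys],zt)[:,:2].astype(np.float32)
        (c,s,a)=cv2.minAreaRect(P*1000); print(t,round(r["score"],2),np.round(c,1),np.round(s,1),round(a,1),"mean",P.mean(0).round(4), r["box"])
E
```

```text
[[-0.     0.222  0.975]
 [-0.     0.975 -0.222]
 [-1.    -0.    -0.   ]]
pivot [[0.608  0.2845 0.175 ]]
dial [[ 0.5957 -0.033   0.175 ]]
poise [[0.5938 0.1763 0.224 ]]
pan [[0.4631 0.1527 0.065 ]]
scale [[0.5258 0.1644 0.    ]]
mould [[0.463  0.1483 0.06  ]]
brick [[ 0.4499 -0.3736  0.006 ]]
disc [[ 0.5851 -0.3785  0.006 ]]
tray [[ 0.5175 -0.2923  0.    ]]
mould 0.9 [468.1 153.3] [ 59.7 118.1] 16.8 mean [0.4678 0.1527] [214.1, 212.7, 248.4, 240.8]
brick 0.92 [ 445.7 -369.1] [ 67.5 114.3] 79.1 mean [ 0.4455 -0.3685] [371.1, 214.3, 393.4, 247.0]
brick 0.66 [519.2 156.1] [426.6 230.2] 89.3 mean [0.5212 0.1619] [171.7, 178.2, 291.1, 246.5]
disc 0.76 [ 591.  -375.2] [117.1 116.3] 31.8 mean [ 0.5909 -0.3754] [365.1, 169.5, 398.3, 202.4]
round_a 0.94 [ 452.2 -218.5] [78.3 77.4] 43.7 mean [ 0.4524 -0.2196] [328.3, 215.5, 353.4, 241.9]
round_a 0.62 [ 600.9 -229.6] [78.4 74.8] 89.3 mean [ 0.5993 -0.2291] [328.5, 175.0, 351.7, 197.3]
scale 0.66 [519.5 158.2] [444.6 238.4] 88.5 mean [0.5206 0.1641] [168.5, 177.1, 295.8, 245.2]
poise_top 0.65 [598.2 173.6] [40.6 30.9] 0.0 mean [0.5975 0.1739] [214.7, 177.4, 224.8, 188.3]
pan 0.78 [471.7 154.6] [177.3 127.3] 89.4 mean [0.4727 0.1527] [205.5, 205.9, 257.0, 242.9]
```

```bash
python3 - <<'E'
from h import *
print(delta([0.466,0.153,0.24],down(np.radians(16.8))))
E
```

```text
(array([ -0.62, -11.9 ,  16.82]), array([12.08,  0.  ,  0.  ]))
```

Request:
{"api": "arm_command", "payload": {"deltas": [{"translation":[-0.6,-1,1.4],"turn":[1,0,0]},{"translation":[-0.6,-2,2.8],"turn":[2,0,0]},{"translation":[-0.6,-3,4.2],"turn":[3,0,0]},{"translation":[-0.6,-4,5.6],"turn":[4,0,0]},{"translation":[-0.6,-5,7],"turn":[5,0,0]},{"translation":[-0.6,-6,8.4],"turn":[6,0,0]},{"translation":[-0.6,-7,9.8],"turn":[7,0,0]},{"translation":[-0.6,-8,11.2],"turn":[8,0,0]},{"translation":[-0.6,-9,12.6],"turn":[9,0,0]},{"translation":[-0.6,-10,14],"turn":[10,0,0]},{"translation":[-0.6,-11,15.4],"turn":[11,0,0]},{"translation":[-0.6,-11.9,16.8],"turn":[12.1,0,0]}], "gripper": 94}}

```text
time_s: 2.55
ee_pos: [0.4548, 0.1634, 0.2397]
eef_rot: [1.628, 1.57, 0.344]
force: [0.1, 0.2, -0.1]
grip_width: 0.0941
```

Request:
{"api": "arm_command", "payload": {"deltas": [{"translation":[0,0,0],"turn":[0,0,0]},{"translation":[0,0,0],"turn":[0,0,0]}]}}

```text
time_s: 2.72
ee_pos: [0.4546, 0.1639, 0.2392]
eef_rot: [-1.642, 1.57, -2.925]
force: [-0.7, 0.7, -0.3]
grip_width: 0.094
```

```bash
python3 - <<'E'
from h import *
cal=optics.get_calibration("wrist"); im=optics.camera("wrist"); save("w1",im,f=1.5)
print(cal["origin"],ctrl.get_obs()["ee_pos"],ctrl.get_obs()["eef_rot"])
for t in ["mould","pan","poise_top","pivot"]:
    print(t,[(x["at"],round(x["score"],2)) for x in models.mark_of(t,"wrist")[:2]])
r=models.cut_out("mould","wrist")[0]
ys,xs=np.nonzero(r["pixels"]); P=onz(cal,np.c_[xs,ys],.121)[:,:2].astype(np.float32)
print(r["score"],r["box"],cv2.minAreaRect(P*1000))
print(delta([0.468,0.153,0.105],down(np.radians(16.8))))
E
```

```text
[0.43453095 0.2364891  0.39989022] [0.45379816 0.16502999 0.23925034] [-1.92463948  1.57027945  3.07823364]
mould [([255.1, 185.3], 0.62)]
pan []
poise_top [([450.0, 264.2], 0.6)]
pivot [([477.8, 104.8], 0.63)]
0.83 [226.2, 136.7, 291.6, 254.6] ((466.5669860839844, 156.401123046875), (61.421653747558594, 124.0333023071289), 15.593268394470215)
(array([5.39, 0.41, 0.68]), array([ 0., -0., -0.]))
```

View pics/w1.png

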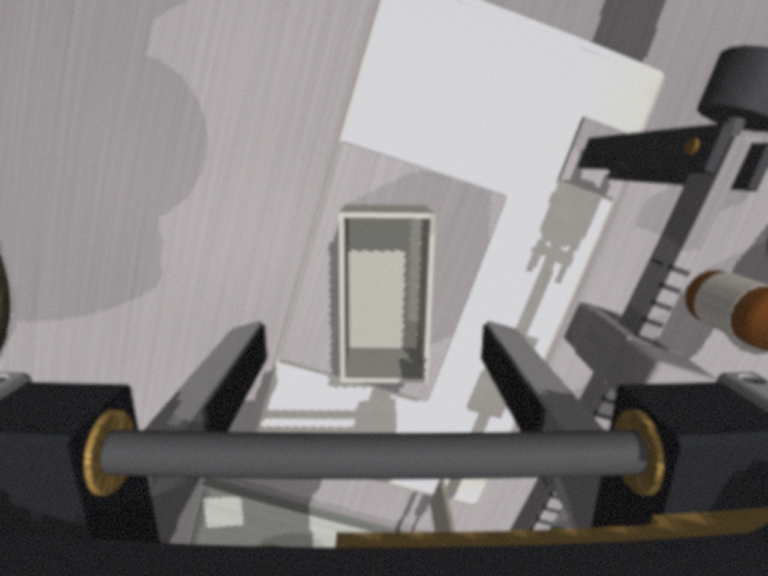

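Request:
{"api": "arm_command", "payload": {"deltas": [{"translation":[0.4,0.4,0.5],"turn":[0,0,0]},{"translation":[1.4,0.4,0.5],"turn":[0,0,0]},{"translation":[2.4,0.4,0.5],"turn":[0,0,0]},{"translation":[3.4,0.4,0.5],"turn":[0,0,0]},{"translation":[4.4,0.4,0.5],"turn":[0,0,0]},{"translation":[5.4,0.4,0.5],"turn":[0,0,0]},{"translation":[5.4,0.4,0.5],"turn":[0,0,0]}]}}

```text
time_s: 3.6
ee_pos: [0.4646, 0.1563, 0.1006]
eef_rot: [-1.612, 1.564, -2.89]
force: [-0.8, 0.8, -0.9]
grip_width: 0.0938
```

```bash
python3 - <<'E'
from h import *
cal=optics.get_calibration("wrist"); im=optics.camera("wrist"); save("w2",im,f=1)
print(ctrl.get_obs()["ee_pos"],toolR().round(3),ctrl.get_obs()["force"])
E
```

```text
[0.46573282 0.15656724 0.10319166] [[-0.004  0.958  0.288]
 [-0.001  0.288 -0.958]
 [-1.    -0.004 -0.   ]] [-0.32136424  0.70118341  0.24686168]
```

View pics/w2.png

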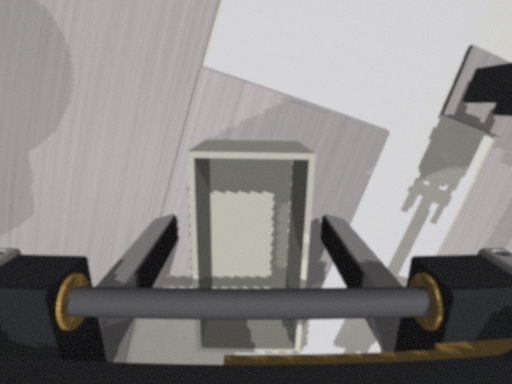

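Request:
{"api": "arm_command", "payload": {"deltas": [{"translation":[0,0,0],"turn":[0,0,0]},{"translation":[0,0,0],"turn":[0,0,0]},{"translation":[0,0,0],"turn":[0,0,0]},{"translation":[0,0,0],"turn":[0,0,0]},{"translation":[0,0,0],"turn":[0,0,0]},{"translation":[0,0,0],"turn":[0,0,0]}], "gripper": 50, "force": 15}}

```text
time_s: 4.15
ee_pos: [0.4671, 0.1563, 0.1049]
eef_rot: [1.539, 1.57, 0.26]
force: [0.4, 0.3, 0.6]
grip_width: 0.0597
```

Request:
{"api": "arm_command", "payload": {"deltas": [{"translation":[-0.7,0,0],"turn":[0,0,0]},{"translation":[-1.8,0,0],"turn":[0,0,0]},{"translation":[-3,0,0],"turn":[0,0,0]},{"translation":[-4.2,0,0],"turn":[0,0,0]},{"translation":[-5.4,0,0],"turn":[0,0,0]},{"translation":[-6.6,0,0],"turn":[0,0,0]},{"translation":[-6.6,0,0],"turn":[0,0,0]}]}}

```text
time_s: 4.73
ee_pos: [0.4683, 0.1566, 0.2752]
eef_rot: [1.532, 1.562, 0.252]
force: [0.9, -0.6, 0.6]
grip_width: 0.0601
```

```bash
python3 - <<'E'
from h import *
o=ctrl.get_obs()
print(o["ee_pos"],o["force"],o["grip_width"],o["qpos"])
cal=optics.get_calibration("top"); im=optics.camera("top"); save("t2",im,(140,130,320,200),2.5)
cal=optics.get_calibration("side"); im=optics.camera("side"); save("s2",im,f=1.5)
print(delta([0.591,-0.375,.27],down(np.radians(-34))))
E
```

```text
[0.46832504 0.15658822 0.27522354] [ 0.88498369 -0.59999939  0.64453342] 0.06005981575821094 [ 2.48470307e-01  1.32131481e-01  1.60597835e+00  3.28541640e-05
  1.39504150e+00 -4.26155788e-02]
(array([-1.000e-02, -1.350e+00,  2.178e+01]), array([ 1.014e+01, -1.000e-02, -2.000e-02]))
```

View pics/s2.png

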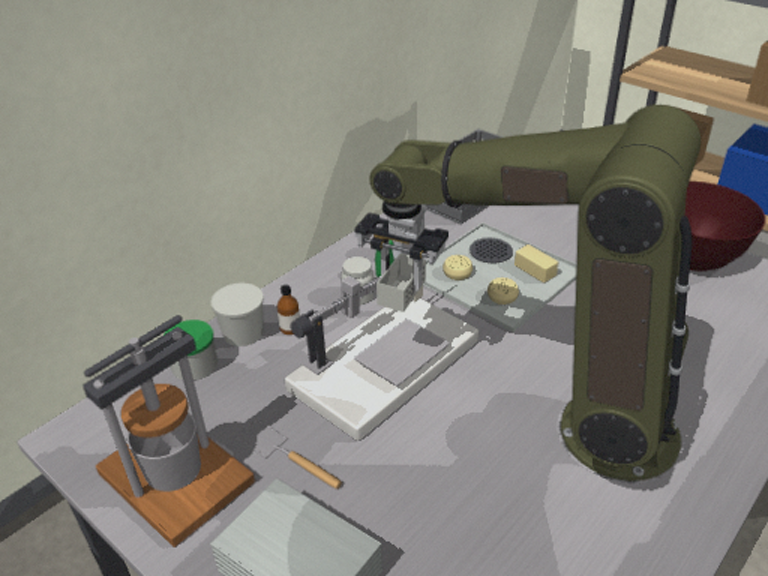

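Request:
{"api": "arm_command", "payload": {"deltas": [{"translation":[0,0,0.8],"turn":[0.4,0,0]},{"translation":[0,-0.1,2.2],"turn":[1,0,0]},{"translation":[0,-0.2,3.7],"turn":[1.7,0,0]},{"translation":[0,-0.3,5.2],"turn":[2.4,0,0]},{"translation":[0,-0.4,6.7],"turn":[3.1,0,0]},{"translation":[0,-0.5,8.2],"turn":[3.8,0,0]},{"translation":[0,-0.6,9.7],"turn":[4.5,0,0]},{"translation":[0,-0.7,11.2],"turn":[5.2,0,0]},{"translation":[0,-0.8,12.7],"turn":[5.9,0,0]},{"translation":[0,-0.9,14.2],"turn":[6.6,0,0]},{"translation":[0,-1,15.7],"turn":[7.3,0,0]},{"translation":[0,-1,16.7],"turn":[8,0,0]}]}}

```text
time_s: 5.83
ee_pos: [0.5623, -0.2539, 0.267]
eef_rot: [-1.52, 1.568, 2.781]
force: [0.1, -0.0, -0.8]
grip_width: 0.0601
```

```bash
python3 - <<'E'
from h import *
o=ctrl.get_obs()
cal=optics.get_calibration("top"); im=optics.camera("top"); save("t3",im,(140,130,320,200),2.5)
for t,zt in [("brick",.056),("disc",.012)]:
    for r in models.cut_out(t,"top")[:1]:
        ys,xs=np.nonzero(r["pixels"]); P=onz(cal,np.c_[xs,ys],zt)[:,:2].astype(np.float32)
        (c,s,a)=cv2.minAreaRect(P*1000); print(t,round(r["score"],2),np.round(c,1),np.round(s,1),round(a,1),"mean",P.mean(0).round(4), r["box"])
cal=optics.get_calibration("wrist"); im=optics.camera("wrist"); save("w3",im,f=1.5)
for t,zt in [("brick",.056),("disc",.012)]:
    print(t,[(x["at"],onz(cal,x["at"],.006),round(x["score"],2)) for x in models.mark_of(t,"wrist")[:2]])
    for r in models.cut_out(t,"wrist")[:1]:
        ys,xs=np.nonzero(r["pixels"]); P=onz(cal,np.c_[xs,ys],zt)[:,:2].astype(np.float32)
        (c,s,a)=cv2.minAreaRect(P*1000); print(t,round(r["score"],2),np.round(c,1),np.round(s,1),round(a,1),"mean",P.mean(0).round(4), r["box"])
print(ctrl.get_obs()["ee_pos"],delta([0.591,-0.375,.27],down(np.radians(-34))))
E
```

```text
brick 0.35 [779.4 211.8] [68.3 51. ] 21.3 mean [0.7795 0.2115] [207.3, 126.3, 222.2, 147.6]
brick []
brick 0.38 [ 423.7 -366. ] [25.7  7.7] 51.3 mean [ 0.4223 -0.3674] [188.0, 273.2, 193.2, 290.2]
disc [([172.7, 176.2], array([[ 0.45197082, -0.22472744,  0.006     ]]), 0.26)]
disc 0.57 [ 633.6 -370.2] [30.  81.9] 17.1 mean [ 0.633  -0.3683] [307.2, 194.1, 339.8, 242.1]
[ 0.56281811 -0.24976784  0.26939455] (array([-0.03,  3.01,  4.16]), array([ 2.16, -0.  ,  0.  ]))
```

View pics/w3.png

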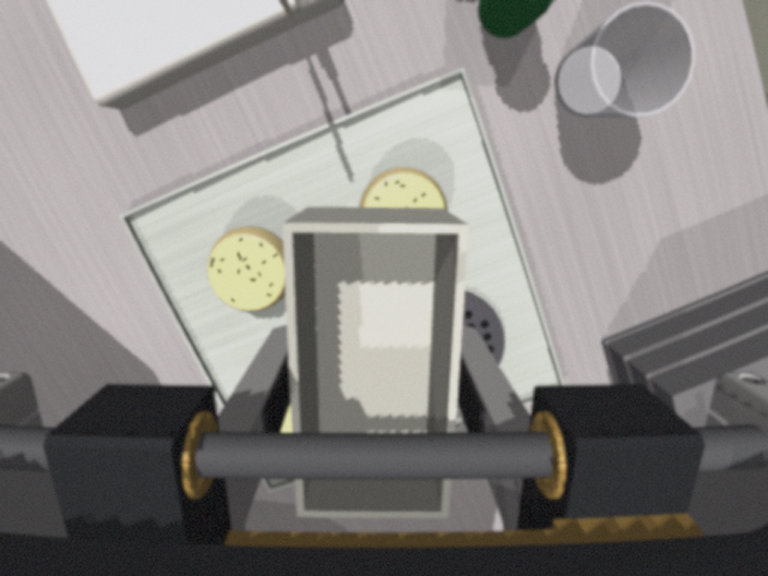

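View pics/t3.png

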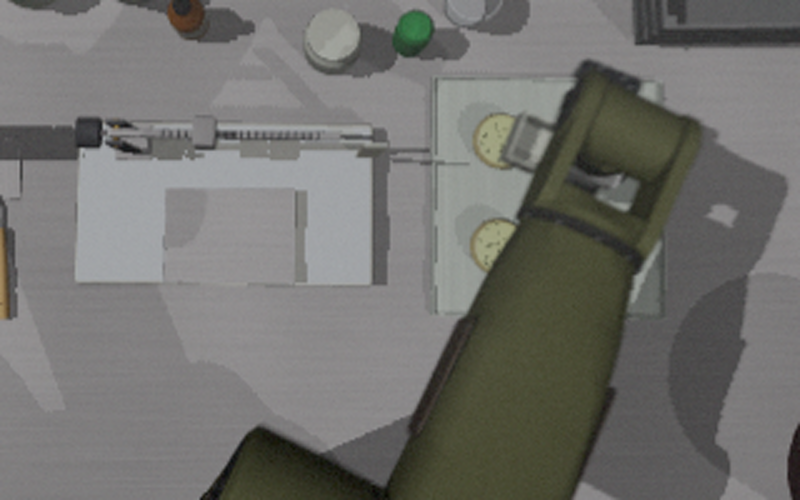

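Request:
{"api": "arm_command", "payload": {"deltas": [{"translation":[0,0.8,1],"turn":[0.6,0,0]},{"translation":[0,1.8,2.3],"turn":[1.4,0,0]},{"translation":[0,2.6,3.5],"turn":[2.2,0,0]},{"translation":[0,3,4],"turn":[2.2,0,0]},{"translation":[1,3,4],"turn":[2.2,0,0]},{"translation":[2.2,3,4],"turn":[2.2,0,0]},{"translation":[3.5,3,4],"turn":[2.2,0,0]},{"translation":[4.8,3,4],"turn":[2.2,0,0]},{"translation":[5.8,3,4],"turn":[2.2,0,0]},{"translation":[6.2,3,4],"turn":[2.2,0,0]},{"translation":[6.2,3,4],"turn":[2.2,0,0]}]}}

```text
time_s: 7.15
ee_pos: [0.5916, -0.3712, 0.1122]
eef_rot: [-1.586, 1.567, 2.529]
force: [0.3, 0.0, -0.4]
grip_width: 0.0597
```

```bash
python3 - <<'E'
from h import *
o=ctrl.get_obs()
cal=optics.get_calibration("wrist"); im=optics.camera("wrist"); save("w4",im,f=1.5)
print(ctrl.get_obs()["ee_pos"],delta([0.593,-0.373,.054],down(np.radians(-34))),o["force"])
E
```

```text
[ 0.59229871 -0.37187199  0.11467915] (array([2.43, 0.05, 0.02]), array([-0.06, -0.  ,  0.01])) [ 0.32773697  0.01281147 -0.4104421 ]
```

View pics/w4.png

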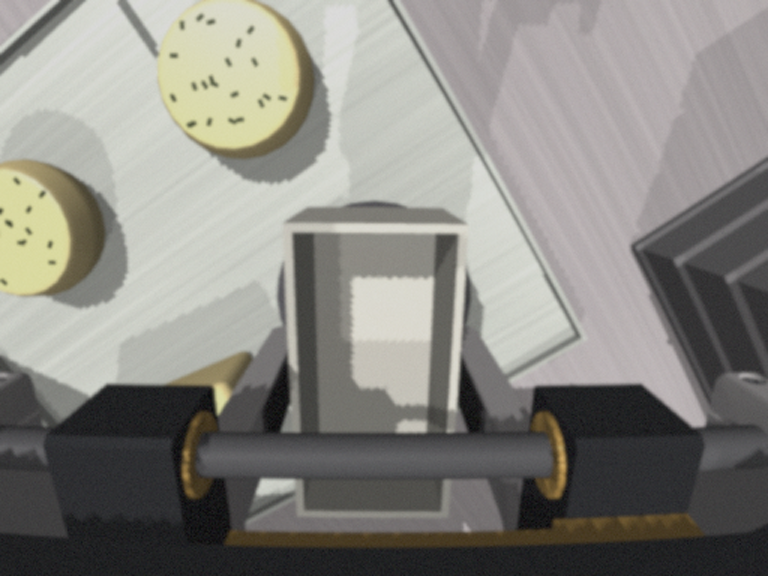

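Request:
{"api": "arm_command", "payload": {"deltas": [{"translation":[0.7,0,0],"turn":[0,0,0]},{"translation":[1.4,0,0],"turn":[0,0,0]},{"translation":[1.9,0,0],"turn":[0,0,0]},{"translation":[2.2,0,0],"turn":[0,0,0]},{"translation":[2.35,0,0],"turn":[0,0,0]},{"translation":[2.35,0,0],"turn":[0,0,0]}]}}

```text
time_s: 7.7
ee_pos: [0.5923, -0.3724, 0.0559]
eef_rot: [1.292, 1.571, -0.878]
force: [-1.2, -0.5, -1.6]
grip_width: 0.0601
```

Request:
{"api": "arm_command", "payload": {"deltas": [{"translation":[0.05,0,0],"turn":[0,0,0]},{"translation":[0.1,0,0],"turn":[0,0,0]},{"translation":[0.1,0,0],"turn":[0,0,0]}]}}

```text
time_s: 7.95
ee_pos: [0.5923, -0.3725, 0.0537]
eef_rot: [1.56, 1.57, -0.609]
force: [0.1, 0.1, -0.2]
grip_width: 0.0599
```

Request:
{"api": "arm_command", "payload": {"deltas": [{"translation":[0.1,0,0],"turn":[0,0,0]},{"translation":[0.1,0,0],"turn":[0,0,0]}]}}

```text
time_s: 8.12
ee_pos: [0.592, -0.3724, 0.0505]
eef_rot: [-1.36, 1.571, 2.753]
force: [-0.3, -0.3, -2.2]
grip_width: 0.0598
```

```bash
python3 - <<'E'
from h import *
im=optics.camera("wrist"); save("w5",im,f=1.5)
im=optics.camera("side"); save("s5",im,(200,120,200,150),4)
print(ctrl.get_obs()["ee_pos"],ctrl.get_obs()["force"])
E
```

```text
[ 0.59210497 -0.37239729  0.05069478] [-0.3491243   0.72351699 -1.06257594]
```

View pics/s5.png

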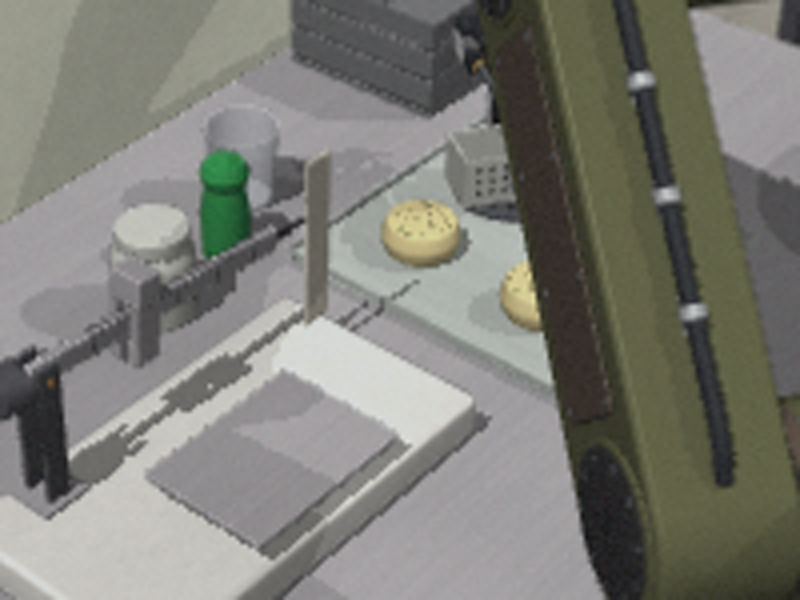

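Request:
{"api": "arm_command", "payload": {"deltas": [{"translation":[0.06,0,0],"turn":[0,0,0]},{"translation":[0.06,0,0],"turn":[0,0,0]},{"translation":[0.06,0,0],"turn":[0,0,0]}]}}

```text
time_s: 8.47
ee_pos: [0.5922, -0.3725, 0.0499]
eef_rot: [1.508, 1.57, -0.662]
force: [-1.0, 1.8, 5.8]
grip_width: 0.0602
```

Request:
{"api": "arm_command", "payload": {"deltas": [{"translation":[0,0,0],"turn":[0,0,0]},{"translation":[0,0,0],"turn":[0,0,0]},{"translation":[0,0,0],"turn":[0,0,0]},{"translation":[0,0,0],"turn":[0,0,0]},{"translation":[-0.8,0,0],"turn":[0,0,0]},{"translation":[-2,0,0],"turn":[0,0,0]},{"translation":[-3.4,0,0],"turn":[0,0,0]},{"translation":[-5,0,0],"turn":[0,0,0]},{"translation":[-6,0,0],"turn":[0,0,0]}], "gripper": 90}}

```text
time_s: 9.22
ee_pos: [0.5925, -0.3727, 0.2036]
eef_rot: [1.562, 1.567, -0.608]
force: [-0.1, -0.3, 0.8]
grip_width: 0.0902
```

```bash
python3 - <<'E'
from h import *
o=ctrl.get_obs(); print(o["ee_pos"],o["force"],o["grip_width"],o["qpos"])
cal=optics.get_calibration("wrist"); im=optics.camera("wrist"); save("w6",im,f=1.5)
# brick hover: jaw yaw 79 -> or -101
print(delta([0.447,-0.369,.20],down(np.radians(-101))))
E
```

```text
[ 0.59253529 -0.3726888   0.20355398] [-0.1108217  -0.25880396  0.75513754] 0.09020322435717448 [-6.13769274e-01  6.60361747e-01  1.04606595e+00  2.27721847e-05
  1.43129673e+00 -1.47350572e-02]
(array([ 0.28, -4.94,  3.16]), array([13.34, -0.07, -0.1 ]))
```

View pics/w6.png

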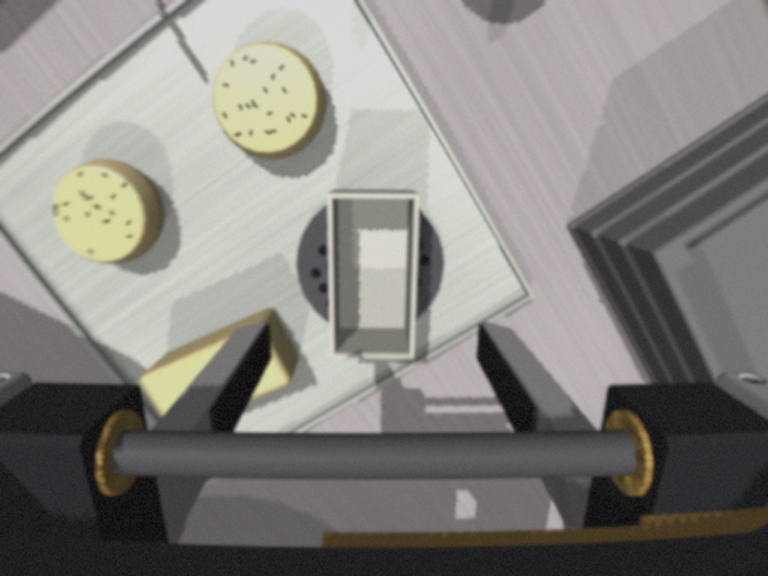

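Request:
{"api": "arm_command", "payload": {"deltas": [{"translation":[0,-0.6,0.4],"turn":[1.2,0,0]},{"translation":[0,-1.2,0.8],"turn":[2.5,0,0]},{"translation":[0,-1.8,1.2],"turn":[3.8,0,0]},{"translation":[0,-2.4,1.6],"turn":[5.1,0,0]},{"translation":[0,-3,2],"turn":[6.4,0,0]},{"translation":[0,-3.6,2.3],"turn":[7.7,0,0]},{"translation":[0,-4.1,2.6],"turn":[9,0,0]},{"translation":[0,-4.5,2.9],"turn":[10.4,0,0]},{"translation":[0,-4.9,3.1],"turn":[11.8,0,0]},{"translation":[0,-4.9,3.1],"turn":[13.2,0,0]},{"translation":[0,-4.9,3.1],"turn":[13.3,0,0]}]}}

```text
time_s: 10.18
ee_pos: [0.4468, -0.3674, 0.1992]
eef_rot: [2.638, 1.571, -0.699]
force: [-0.3, -0.1, 0.5]
grip_width: 0.0899
```

```bash
python3 - <<'E'
from h import *
o=ctrl.get_obs(); print(o["ee_pos"],o["force"],o["grip_width"],o["qpos"])
cal=optics.get_calibration("wrist"); im=optics.camera("wrist"); save("w7",im,f=1.5)
r=models.cut_out("brick","wrist")
for r in r[:1]:
        ys,xs=np.nonzero(r["pixels"]); P=onz(cal,np.c_[xs,ys],.056)[:,:2].astype(np.float32)
        (c,s,a)=cv2.minAreaRect(P*1000); print(round(r["score"],2),np.round(c,1),np.round(s,1),round(a,1),"mean",P.mean(0).round(4), r["box"])
print(toolR().round(3))
E
```

```text
[ 0.44683408 -0.36739511  0.19917763] [-0.33042341 -0.06055219  0.47886863] 0.08989386644478341 [-7.51456858e-01  3.83741589e-01  1.46886812e+00  6.75631120e-06
  1.28885935e+00  1.01471241e+00]
0.94 [ 446.4 -372.9] [ 54.7 111.3] 79.2 mean [ 0.4487 -0.3737] [230.4, 128.4, 281.5, 232.4]
[[ 0.    -0.184 -0.983]
 [ 0.    -0.983  0.184]
 [-1.    -0.    -0.   ]]
```

View pics/w7.png

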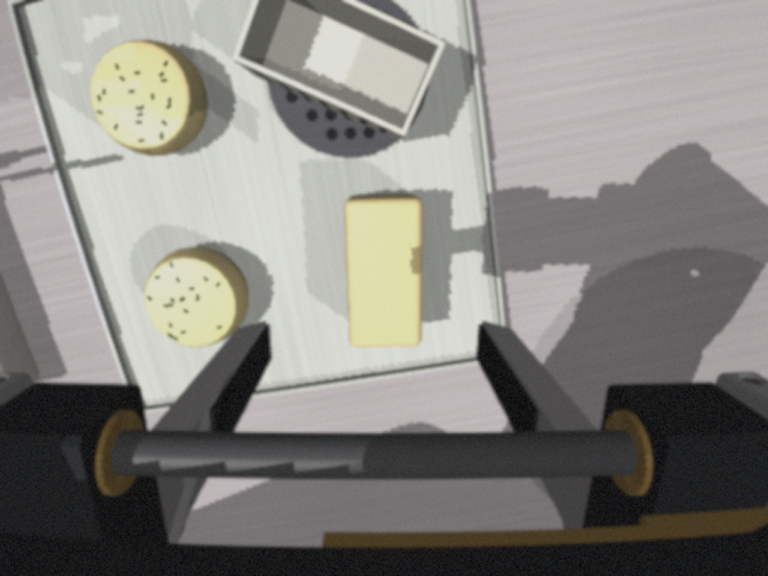

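Request:
{"api": "arm_command", "payload": {"deltas": [{"translation":[0.6,0.2,0],"turn":[0,0,0]},{"translation":[1.8,0.2,0],"turn":[0,0,0]},{"translation":[3,0.2,0],"turn":[0,0,0]},{"translation":[4.2,0.2,0],"turn":[0,0,0]},{"translation":[5.3,0.2,0],"turn":[0,0,0]},{"translation":[6.1,0.2,0],"turn":[0,0,0]},{"translation":[6.45,0.2,0],"turn":[0,0,0]},{"translation":[6.45,0.2,0],"turn":[0,0,0]}]}}

```text
time_s: 10.95
ee_pos: [0.4458, -0.3716, 0.036]
eef_rot: [-0.575, 1.567, 2.381]
force: [0.2, 0.1, 0.0]
grip_width: 0.09
```

Request:
{"api": "arm_command", "payload": {"deltas": [{"translation":[0,0,0],"turn":[0,0,0]},{"translation":[0,0,0],"turn":[0,0,0]},{"translation":[0,0,0],"turn":[0,0,0]},{"translation":[0,0,0],"turn":[0,0,0]},{"translation":[0,0,0],"turn":[0,0,0]},{"translation":[0,0,0],"turn":[0,0,0]}], "gripper": 45, "force": 20}}

```text
time_s: 11.45
ee_pos: [0.4465, -0.3727, 0.0386]
eef_rot: [2.316, 1.569, -1.014]
force: [-0.6, -0.4, 4.7]
grip_width: 0.0538
```

Request:
{"api": "arm_command", "payload": {"deltas": [{"translation":[-0.6,0,0],"turn":[0,0,0]},{"translation":[-1.7,0,0],"turn":[0,0,0]},{"translation":[-2.9,0,0],"turn":[0,0,0]},{"translation":[-4.1,0,0],"turn":[0,0,0]},{"translation":[-5.3,0,0],"turn":[0,0,0]},{"translation":[-6.5,0,0],"turn":[0,0,0]},{"translation":[-7.4,0,0],"turn":[0,0,0]},{"translation":[-7.9,0,0],"turn":[0,0,0]},{"translation":[-8,0,0],"turn":[0,0,0]},{"translation":[-8,0,0],"turn":[0,0,0]}]}}

```text
time_s: 12.28
ee_pos: [0.4463, -0.3722, 0.238]
eef_rot: [2.668, 1.57, -0.663]
force: [-0.0, -0.2, -3.3]
grip_width: 0.0539
```

```bash
python3 - <<'E'
from h import *
F=[]
for i in range(6):
    im=optics.camera("top" if i else "wrist"); o=ctrl.get_obs(); F.append(o["force"])
    if i==0: save("w8",im)
print(np.mean(F,0),np.std(F,0),o["ee_pos"],o["grip_width"],o["qpos"])
cal=optics.get_calibration("top"); im=optics.camera("top"); save("t8",im,(140,130,200,150),4)
for yaw in (-1,-181): print(delta([0.462,0.155,.23],down(np.radians(yaw))))
for t,zt in [("poise_top",.22),("pan",.0715),("scale",.045)]:
    print(t,[(x["at"],onz(cal,x["at"],zt),round(x["score"],2)) for x in models.mark_of(t,"top")[:2]])
    for r in models.cut_out(t,"top")[:1]:
        ys,xs=np.nonzero(r["pixels"]); P=onz(cal,np.c_[xs,ys],zt)[:,:2].astype(np.float32)
        (c,s,a)=cv2.minAreaRect(P*1000); print(t,round(r["score"],2),np.round(c,1),np.round(s,1),round(a,1),"mean",P.mean(0).round(4), r["box"])
E
```

```text
[ 0.21053106  0.35290249 -3.11847741] [0.71260535 0.36893254 0.40147844] [ 0.44612186 -0.37209146  0.23691801] 0.054052823675210714 [-7.58229675e-01  3.61127787e-01  1.41082272e+00  4.58125620e-05
  1.37129031e+00  1.00149875e+00]
(array([  0.31, -20.83,   3.34]), array([-19.96,   0.  ,   0.02]))
(array([  0.31, -20.83,   3.34]), array([ 1.604e+01,  1.000e-02, -0.000e+00]))
poise_top [([377.0, 189.9], array([[ 0.56968049, -0.30794426,  0.22      ]]), 0.52), ([220.6, 182.4], array([[0.59888474, 0.1752182 , 0.22      ]]), 0.43)]
poise_top 0.64 [513.9 143. ] [381.9 202.9] 89.3 mean [0.5114 0.1488] [169.9, 175.3, 292.7, 241.8]
pan [([230.6, 225.9], array([[0.46321504, 0.15669565, 0.0715    ]]), 0.61)]
pan 0.8 [470. 154.] [183.2 130. ] 89.3 mean [0.4712 0.1535] [203.2, 206.4, 258.5, 243.2]
scale [([228.1, 211.5], array([[0.51341979, 0.16746779, 0.045     ]]), 0.96)]
scale 0.84 [517.7 158.6] [437.7 235. ] 88.3 mean [0.5169 0.163 ] [168.4, 177.6, 293.5, 241.5]
```

View pics/t8.png

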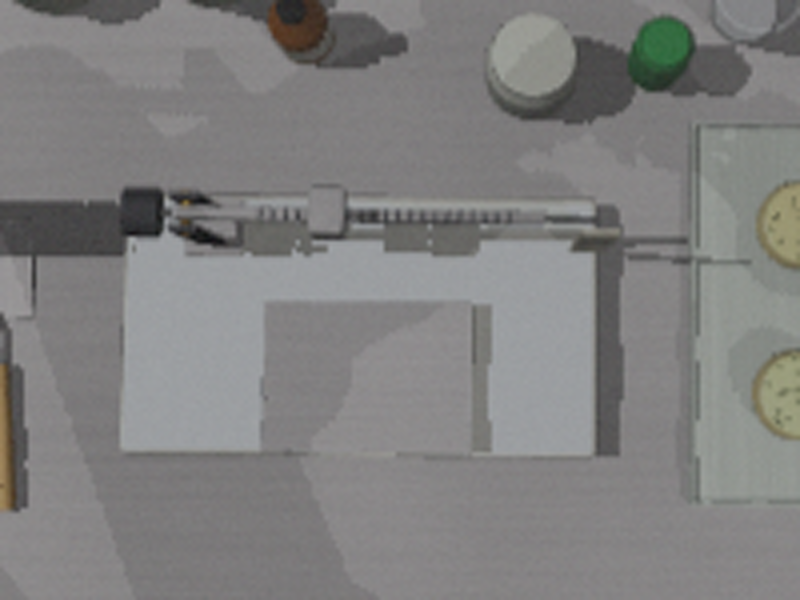

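View pics/w8.png

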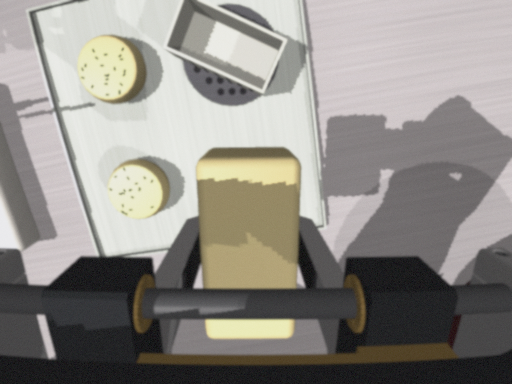

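Request:
{"api": "arm_command", "payload": {"deltas": [{"translation":[0,-0.6,0.1],"turn":[-0.6,0,0]},{"translation":[0,-1.8,0.2],"turn":[-1.7,0,0]},{"translation":[0,-3.2,0.4],"turn":[-3,0,0]},{"translation":[0,-4.6,0.6],"turn":[-4.3,0,0]},{"translation":[0,-6,0.8],"turn":[-5.6,0,0]},{"translation":[0,-7.4,1],"turn":[-6.9,0,0]},{"translation":[0,-8.8,1.2],"turn":[-8.2,0,0]},{"translation":[0,-10.2,1.4],"turn":[-9.5,0,0]},{"translation":[0,-11.6,1.6],"turn":[-10.8,0,0]},{"translation":[0,-13,1.8],"turn":[-12.1,0,0]},{"translation":[0,-14.2,2],"turn":[-13.4,0,0]},{"translation":[0,-15,2.2],"turn":[-14.4,0,0]}]}}

```text
time_s: 13.93
ee_pos: [0.4626, 0.0089, 0.2382]
eef_rot: [2.496, 1.57, 0.43]
force: [0.4, -1.2, -3.6]
grip_width: 0.0539
```

```bash
python3 - <<'E'
from h import *
o=ctrl.get_obs(); print(o["ee_pos"],o["force"],o["grip_width"],o["qpos"])
print(delta([0.466,0.154,.23],down(np.radians(-1))))
E
```

```text
[0.462563   0.00885876 0.2382099 ] [ 0.44183737 -1.16032346 -3.55732335] 0.05394061445010571 [-6.02264097e-02  9.15914094e-02  1.73732903e+00  3.46811495e-04
  1.31204342e+00  4.35292442e-01]
(array([ 0.33, -2.64, -5.17]), array([-5.48, -0.01, -0.01]))
```

Request:
{"api": "arm_command", "payload": {"deltas": [{"translation":[0,-0.6,-1.1],"turn":[-1.1,0,0]},{"translation":[0,-1.2,-2.3],"turn":[-2.3,0,0]},{"translation":[0,-1.8,-3.5],"turn":[-3.5,0,0]},{"translation":[0,-2.3,-4.5],"turn":[-4.6,0,0]},{"translation":[0,-2.6,-5.1],"turn":[-5.4,0,0]},{"translation":[0,-2.6,-5.2],"turn":[-5.5,0,0]},{"translation":[0,-2.6,-5.2],"turn":[-5.5,0,0]}]}}

```text
time_s: 14.52
ee_pos: [0.4684, 0.1522, 0.2379]
eef_rot: [-0.482, 1.571, -2.075]
force: [-0.6, -0.7, -3.7]
grip_width: 0.0537
```

```bash
python3 - <<'E'
from h import *
o=ctrl.get_obs(); print(o["ee_pos"],o["force"],o["grip_width"],o["qpos"])
cal=optics.get_calibration("wrist"); im=optics.camera("wrist"); save("w9",im,f=1.5)
for z in (.10,.095): print(delta([0.466,0.154,z],down(np.radians(-1))))
E
```

```text
[0.46840108 0.15220979 0.23788983] [-0.55983814 -0.71056501 -3.72394016] 0.05366341015878067 [ 2.39843527e-01  1.60348275e-01  1.66066444e+00 -6.62971305e-05
  1.32063902e+00  2.62059436e-01]
(array([ 5.52, -0.1 , -0.1 ]), array([-0.08,  0.  ,  0.  ]))
(array([ 5.72, -0.1 , -0.1 ]), array([-0.08,  0.  ,  0.  ]))
```

View pics/w9.png

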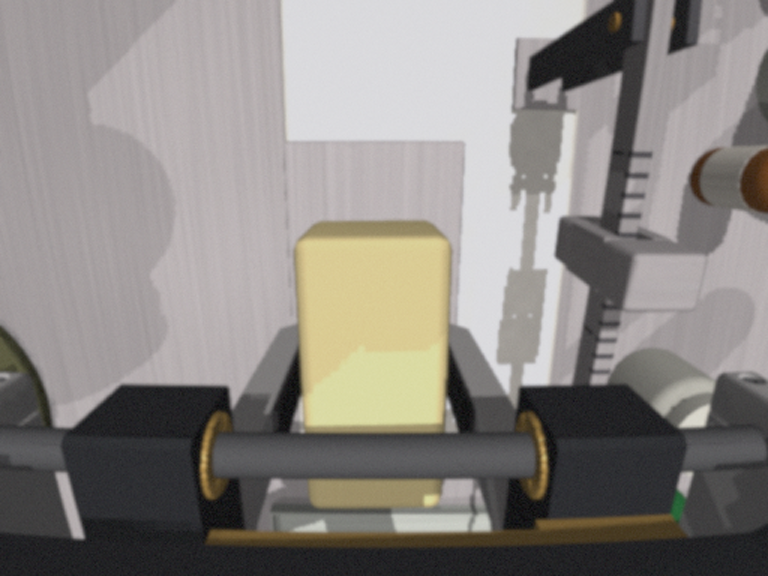

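Request:
{"api": "arm_command", "payload": {"deltas": [{"translation":[0.6,-0.1,-0.1],"turn":[0,0,0]},{"translation":[1.7,-0.1,-0.1],"turn":[0,0,0]},{"translation":[2.9,-0.1,-0.1],"turn":[0,0,0]},{"translation":[4,-0.1,-0.1],"turn":[0,0,0]},{"translation":[4.8,-0.1,-0.1],"turn":[0,0,0]},{"translation":[5.1,-0.1,-0.1],"turn":[0,0,0]},{"translation":[5.3,-0.1,-0.1],"turn":[0,0,0]},{"translation":[5.4,-0.1,-0.1],"turn":[0,0,0]},{"translation":[5.5,-0.1,-0.1],"turn":[0,0,0]},{"translation":[5.6,-0.1,-0.1],"turn":[0,0,0]}]}}

```text
time_s: 15.4
ee_pos: [0.4667, 0.1541, 0.099]
eef_rot: [1.775, 1.569, 0.18]
force: [-0.2, -0.9, -1.9]
grip_width: 0.0537
```

Request:
{"api": "arm_command", "payload": {"deltas": [{"translation":[0.08,0,0],"turn":[0,0,0]},{"translation":[0.16,0,0],"turn":[0,0,0]},{"translation":[0.16,0,0],"turn":[0,0,0]}]}}

```text
time_s: 15.65
ee_pos: [0.4661, 0.1543, 0.094]
eef_rot: [1.988, 1.57, 0.394]
force: [1.1, 0.1, -2.5]
grip_width: 0.0543
```

Request:
{"api": "arm_command", "payload": {"deltas": [{"translation":[0.06,0,0],"turn":[0,0,0]},{"translation":[0.1,0,0],"turn":[0,0,0]},{"translation":[0.1,0,0],"turn":[0,0,0]},{"translation":[0.1,0,0],"turn":[0,0,0]}]}}

```text
time_s: 15.98
ee_pos: [0.466, 0.1543, 0.0914]
eef_rot: [-2.699, 1.571, 1.991]
force: [0.3, 0.0, -1.5]
grip_width: 0.0539
```

Near the bottom stop; release and rise.

Request:
{"api": "arm_command", "payload": {"deltas": [{"translation":[0,0,0],"turn":[0,0,0]},{"translation":[0,0,0],"turn":[0,0,0]},{"translation":[0,0,0],"turn":[0,0,0]},{"translation":[0,0,0],"turn":[0,0,0]},{"translation":[-0.6,0,0],"turn":[0,0,0]},{"translation":[-1.7,0,0],"turn":[0,0,0]},{"translation":[-3,0,0],"turn":[0,0,0]},{"translation":[-4.4,0,0],"turn":[0,0,0]},{"translation":[-5.8,0,0],"turn":[0,0,0]},{"translation":[-7.2,0,0],"turn":[0,0,0]},{"translation":[-8,0,0],"turn":[0,0,0]},{"translation":[-8,0,0],"turn":[0,0,0]}], "gripper": 86}}

```text
time_s: 16.98
ee_pos: [0.467, 0.1545, 0.2961]
eef_rot: [1.838, 1.564, 0.244]
force: [0.4, 1.2, 0.7]
grip_width: 0.0861
```

```bash
python3 - <<'E'
from h import *
o=ctrl.get_obs(); print(o["ee_pos"],o["force"],o["grip_width"],o["qpos"])
cal=optics.get_calibration("wrist"); im=optics.camera("wrist"); save("w10",im,f=1.5)
for t,z in [("poise_top",.232),("pivot",.175),("dial_mark",.175),("pointer_tip",.2)]:
    print(t,[(x["at"],onz(cal,x["at"],z).round(4),round(x["score"],2)) for x in models.mark_of(t,"wrist")[:2]])
im=optics.camera("side"); save("s10",im,(120,100,260,180),3)
E
```

```text
[0.46699124 0.1544766  0.29610094] [0.38361967 1.24496723 0.72875778] 0.08612852941287913 [ 2.44985545e-01  1.16778840e-01  1.57539341e+00 -4.30968848e-06
  1.44213333e+00  2.68054227e-01]
poise_top [([416.0, 167.4], array([[0.6022, 0.1837, 0.232 ]]), 0.79)]
pivot [([396.2, 39.1], array([[0.6053, 0.2907, 0.175 ]]), 0.92)]
dial_mark [([361.8, 341.5], array([[ 0.5991, -0.0372,  0.175 ]]), 0.75)]
pointer_tip []
```

View pics/w10.png

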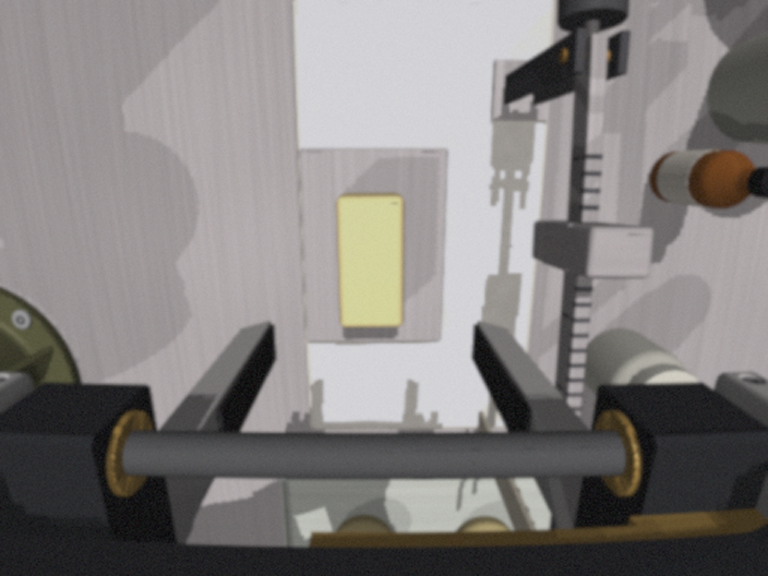

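View pics/s10.png

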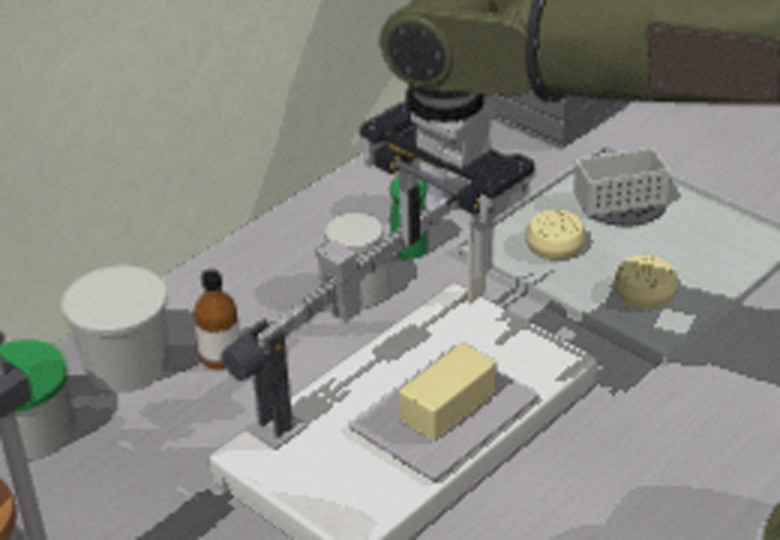

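```bash
python3 - <<'E'
from h import *
print(delta([0.602,0.178,.30],down(np.radians(-91))))
E
```

```text
(array([-0.4 ,  5.43, -1.08]), array([1.794e+01, 2.000e-02, 1.000e-02]))
```

Request:
{"api": "arm_command", "payload": {"deltas": [{"translation":[-0.4,0.4,0],"turn":[1.2,0,0]},{"translation":[-0.4,0.9,0],"turn":[2.6,0,0]},{"translation":[-0.4,1.4,0],"turn":[4,0,0]},{"translation":[-0.4,1.9,-0.2],"turn":[5.4,0,0]},{"translation":[-0.4,2.4,-0.3],"turn":[6.8,0,0]},{"translation":[-0.4,2.9,-0.4],"turn":[8.2,0,0]},{"translation":[-0.4,3.4,-0.5],"turn":[9.6,0,0]},{"translation":[-0.4,3.9,-0.6],"turn":[11,0,0]},{"translation":[-0.4,4.4,-0.7],"turn":[12.4,0,0]},{"translation":[-0.4,4.9,-0.8],"turn":[13.8,0,0]},{"translation":[-0.4,5.2,-1],"turn":[15.2,0,0]},{"translation":[-0.4,5.4,-1.1],"turn":[16.6,0,0]}], "gripper": 60}}

```text
time_s: 18.28
ee_pos: [0.6021, 0.1788, 0.2999]
eef_rot: [0.108, 1.569, -2.941]
force: [-0.1, 0.2, 0.7]
grip_width: 0.0596
```

Request:
{"api": "arm_command", "payload": {"deltas": [{"translation":[0,0,0],"turn":[1.4,0,0]},{"translation":[0,0,0],"turn":[1.4,0,0]},{"translation":[0,0,0],"turn":[1.4,0,0]}]}}

```text
time_s: 18.53
ee_pos: [0.6015, 0.1785, 0.3006]
eef_rot: [0.257, 1.569, -2.903]
force: [0.1, -0.1, -0.1]
grip_width: 0.0604
```

```bash
python3 - <<'E'
from h import *
o=ctrl.get_obs(); print(o["ee_pos"],o["force"],o["grip_width"],o["qpos"],toolR().round(3))
cal=optics.get_calibration("wrist"); im=optics.camera("wrist"); save("w11",im,f=1.5)
for t,z in [("poise_top",.232),("pivot",.175),("dial_mark",.175),("pointer_tip",.2)]:
    print(t,[(x["at"],onz(cal,x["at"],z).round(4),round(x["score"],2)) for x in models.mark_of(t,"wrist")[:2]])
for r in models.cut_out("poise_top","wrist")[:1]: print(r["score"],r["box"])
E
```

```text
[0.60147108 0.17851996 0.30060367] [ 0.09440606 -0.1355597  -0.10603919] 0.06036614189955144 [ 2.30159173e-01  4.39328897e-01  1.15827079e+00 -1.07306378e-05
  1.54531432e+00  1.82016850e+00] [[-0.001 -0.019 -1.   ]
 [-0.    -1.     0.019]
 [-1.     0.     0.001]]
poise_top [([242.5, 205.4], array([[0.6012, 0.1848, 0.232 ]]), 0.73), ([438.1, 58.3], array([[0.7136, 0.0359, 0.232 ]]), 0.73)]
pivot [([137.3, 188.1], array([[0.6026, 0.2926, 0.175 ]]), 0.86), ([458.2, 189.1], array([[ 0.5952, -0.0384,  0.175 ]]), 0.4)]
dial_mark [([457.6, 188.2], array([[ 0.5962, -0.0375,  0.175 ]]), 0.63), ([267.6, 250.9], array([[0.5306, 0.1609, 0.175 ]]), 0.27)]
pointer_tip [([477.0, 195.8], array([[ 0.5953, -0.0402,  0.2   ]]), 0.93), ([438.7, 54.8], array([[0.7215, 0.0157, 0.2   ]]), 0.54)]
0.58 [228.7, 168.3, 264.7, 225.9]
```

View pics/w11.png

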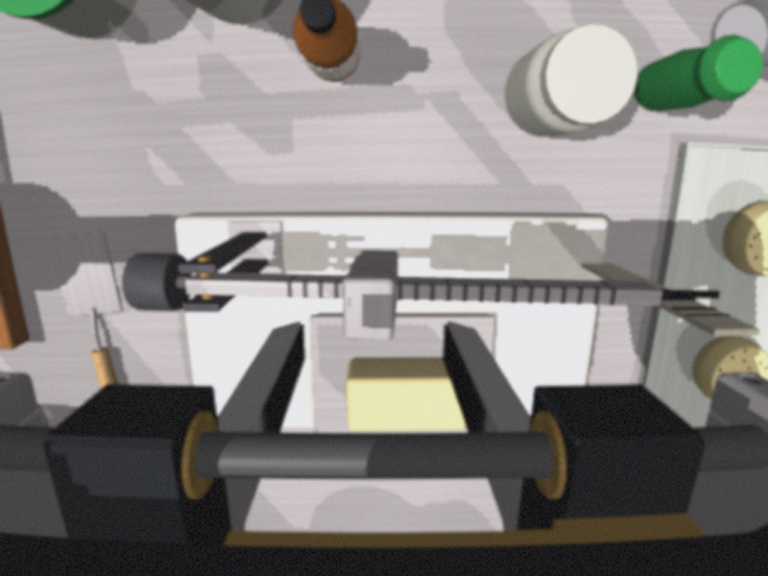

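Request:
{"api": "arm_command", "payload": {"deltas": [{"translation":[0.5,-0.14,0],"turn":[0,0,0]},{"translation":[1.2,-0.14,0],"turn":[0,0,0]},{"translation":[1.9,-0.14,0],"turn":[0,0,0]},{"translation":[2.5,-0.14,0],"turn":[0,0,0]},{"translation":[2.7,-0.14,0],"turn":[0,0,0]},{"translation":[2.7,-0.14,0],"turn":[0,0,0]}]}}

```text
time_s: 19.33
ee_pos: [0.6013, 0.182, 0.2329]
eef_rot: [0.27, 1.569, -2.894]
force: [-0.3, 0.5, -0.1]
grip_width: 0.0601
```

Request:
{"api": "arm_command", "payload": {"deltas": [{"translation":[0,0,0],"turn":[0,0,0]},{"translation":[0,0,0],"turn":[0,0,0]},{"translation":[0,0,0],"turn":[0,0,0]},{"translation":[0,0,0],"turn":[0,0,0]}], "gripper": 36, "force": 5}}

```text
time_s: 19.67
ee_pos: [0.6019, 0.1821, 0.2347]
eef_rot: [-2.889, 1.57, 0.23]
force: [-0.3, 0.4, 0.3]
grip_width: 0.0378
```

```bash
python3 - <<'E'
from h import *
o=ctrl.get_obs(); print(o["ee_pos"],o["force"],o["grip_width"])
cal=optics.get_calibration("wrist"); im=optics.camera("wrist"); save("w12",im,f=1.5)
E
```

```text
[0.60185648 0.18211194 0.23474702] [-0.28204226  0.37175059  0.25338668] 0.03776660859671717
```

View pics/w12.png

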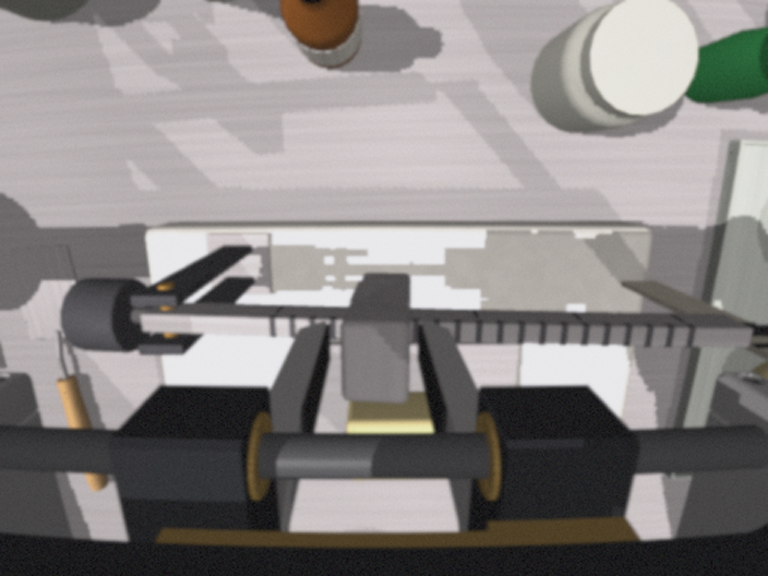

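Request:
{"api": "arm_command", "payload": {"deltas": [{"translation":[0,0.3,0],"turn":[0,0,0]},{"translation":[0,0.8,0],"turn":[0,0,0]},{"translation":[0,1.4,0],"turn":[0,0,0]},{"translation":[0,2,0],"turn":[0,0,0]},{"translation":[0,2.6,0],"turn":[0,0,0]},{"translation":[0,3.1,0],"turn":[0,0,0]},{"translation":[0,3.5,0],"turn":[0,0,0]},{"translation":[0,3.9,0],"turn":[0,0,0]},{"translation":[0,4.2,0],"turn":[0,0,0]},{"translation":[0,4.4,0],"turn":[0,0,0]},{"translation":[0,4.4,0],"turn":[0,0,0]},{"translation":[0,4.4,0],"turn":[0,0,0]}], "gripper": 36}}

```text
time_s: 20.72
ee_pos: [0.5991, 0.072, 0.2339]
eef_rot: [0.588, 1.571, -2.577]
force: [0.3, 0.4, -0.6]
grip_width: 0.0359
```

Request:
{"api": "arm_command", "payload": {"deltas": [{"translation":[0,-0.1,0],"turn":[0,0,0]},{"translation":[0,-0.1,0],"turn":[0,0,0]},{"translation":[0,-0.1,0],"turn":[0,0,0]},{"translation":[-0.5,-0.1,0],"turn":[0,0,0]},{"translation":[-1.5,-0.1,0],"turn":[0,0,0]},{"translation":[-2.5,-0.1,0],"turn":[0,0,0]},{"translation":[-3,-0.1,0],"turn":[0,0,0]},{"translation":[-3,-0.1,0],"turn":[0,0,0]},{"translation":[-3,-0.1,0],"turn":[0,0,0]},{"translation":[-3,-0.1,0],"turn":[0,0,0]}]}}

```text
time_s: 21.55
ee_pos: [0.5989, 0.0747, 0.3075]
eef_rot: [0.092, 1.569, -3.072]
force: [0.1, -0.1, -0.3]
grip_width: 0.036
```

```bash
python3 - <<'E'
from h import *
o=ctrl.get_obs(); print(o["ee_pos"],o["force"],o["grip_width"])
cal=optics.get_calibration("wrist"); im=optics.camera("wrist"); save("w13",im,f=1.5)
for t,z in [("poise_top",.232),("pivot",.175),("dial_mark",.175),("pointer_tip",.175)]:
    print(t,[(x["at"],onz(cal,x["at"],z).round(4),round(x["score"],2)) for x in models.mark_of(t,"wrist")[:2]])
im=optics.camera("side"); save("s13",im,(120,100,200,150),4)
for t in ["pivot","dial_mark","pointer_tip"]:
    print(t,[(x["at"],round(x["score"],2)) for x in models.mark_of(t,"side")[:2]])
E
```

```text
[0.59887311 0.07469615 0.30745555] [ 0.09855522 -0.05649738 -0.33709799] 0.035973036020702585
poise_top [([251.9, 196.1], array([[0.6043, 0.0731, 0.232 ]]), 0.8), ([425.1, 21.3], array([[ 0.738 , -0.0597,  0.232 ]]), 0.63)]
pivot [([47.3, 187.1], array([[0.6018, 0.2897, 0.175 ]]), 0.67), ([13.8, 228.3], array([[0.5551, 0.3404, 0.175 ]]), 0.53)]
dial_mark [([361.4, 185.0], array([[ 0.5966, -0.0407,  0.175 ]]), 0.78)]
pointer_tip [([357.4, 182.2], array([[ 0.5997, -0.0362,  0.175 ]]), 0.96)]
pivot [([211.0, 214.5], 0.57)]
dial_mark [([272.9, 169.2], 0.94), ([252.8, 242.4], 0.3)]
pointer_tip [([278.2, 171.5], 0.56)]
```

View pics/w13.png

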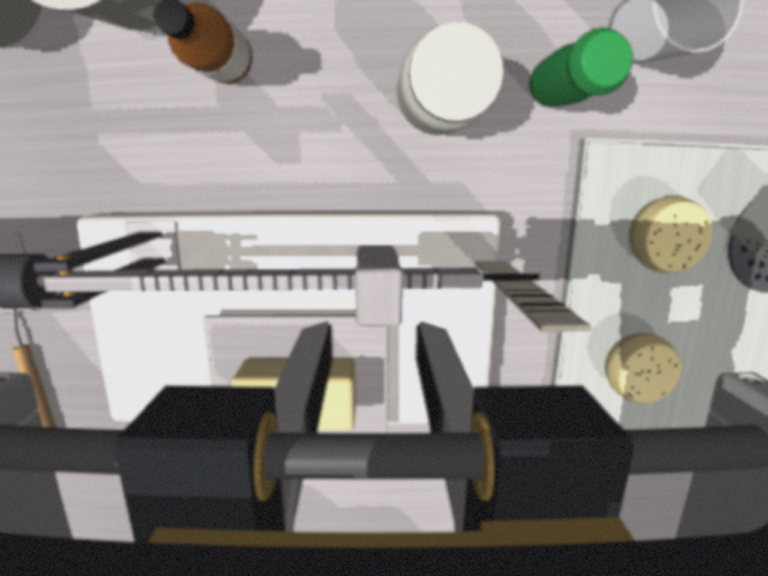

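View pics/s13.png

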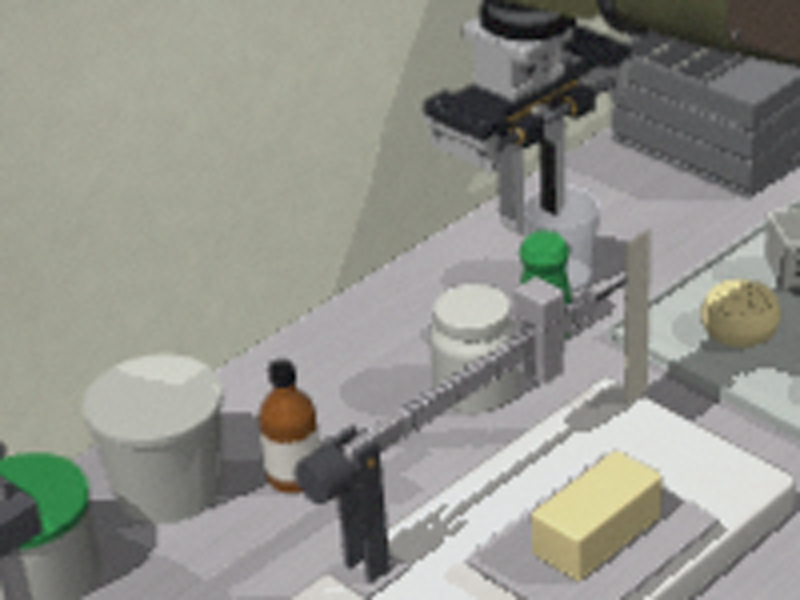

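```bash
python3 - <<'E'
from h import *
im=optics.camera("wrist"); save("w13z",im,(300,160,110,70),7)
E
```

```text
(no output)
```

View pics/w13z.png

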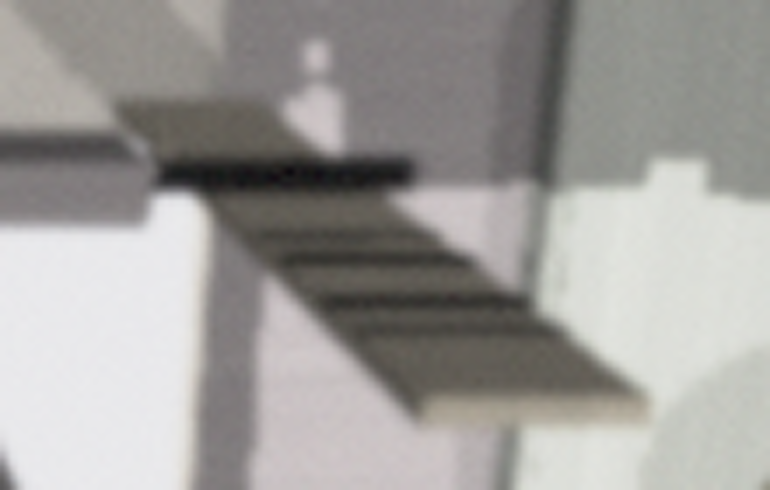

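```bash
python3 - <<'E'
from h import *
R=down(np.radians(-91))@Ro.from_euler("y",-45,degrees=True).as_matrix()
print(R.round(2)); print(delta([0.55,-0.09,.27],R)); print(ctrl.get_obs()["qpos"])
E
```

```text
[[-0.71 -0.02 -0.71]
 [ 0.01 -1.    0.01]
 [-0.71  0.    0.71]]
(array([1.55, 6.63, 1.81]), array([-0.06, -9.  ,  0.02]))
[ 6.32076801e-02  3.78383342e-01  1.22375672e+00 -3.47142977e-05
  1.53955139e+00  1.65711374e+00]
```

Request:
{"api": "arm_command", "payload": {"deltas": [{"translation":[-0.5,0.5,0.3],"turn":[0,-0.8,0]},{"translation":[-0.5,1.2,0.6],"turn":[0,-1.6,0]},{"translation":[-0.5,1.9,0.9],"turn":[0,-2.5,0]},{"translation":[-0.5,2.6,1.2],"turn":[0,-3.4,0]},{"translation":[-0.5,3.3,1.5],"turn":[0,-4.3,0]},{"translation":[-0.5,4,1.8],"turn":[0,-5.2,0]},{"translation":[-0.5,4.7,1.8],"turn":[0,-6.1,0]},{"translation":[-0.5,5.4,1.8],"turn":[0,-7,0]},{"translation":[-0.5,6,1.8],"turn":[0,-7.9,0]},{"translation":[-0.5,6.5,1.8],"turn":[0,-8.6,0]},{"translation":[-0.5,6.6,1.8],"turn":[0,-9,0]},{"translation":[-0.5,6.6,1.8],"turn":[0,-9,0]}]}}

```text
time_s: 23.05
ee_pos: [0.5506, -0.0902, 0.3196]
eef_rot: [-0.001, 0.781, 3.117]
force: [0.2, -0.7, 0.7]
grip_width: 0.0358
```

```bash
cat > look.py <<'E'
from h import *
import sys
n=sys.argv[1]
o=ctrl.get_obs(); print(o["ee_pos"],o["force"],o["qpos"].round(2)); print(toolR().round(2))
cal=optics.get_calibration("wrist"); im=optics.camera("wrist"); save(n,im,f=1.5); print(cal["origin"])
for t in ["dial_mark","pointer_tip"]:
    print(t,[(x["at"],round(x["score"],2)) for x in models.mark_of(t,"wrist")[:2]])
np.save(n+".npy",dict(cal=cal,im=im),allow_pickle=True)
E
python3 look.py w14
```

```text
[ 0.55058403 -0.09018248  0.31963799] [ 0.24699917 -0.71168053  0.68439228] [-0.18  0.74  0.82 -0.15  2.36  1.35]
[[-0.71 -0.02 -0.7 ]
 [ 0.02 -1.    0.02]
 [-0.7  -0.    0.71]]
[ 0.7179182  -0.09323377  0.37991681]
dial_mark [([177.1, 27.6], 0.97)]
pointer_tip [([182.7, 21.9], 0.64)]
```

View pics/w14.png

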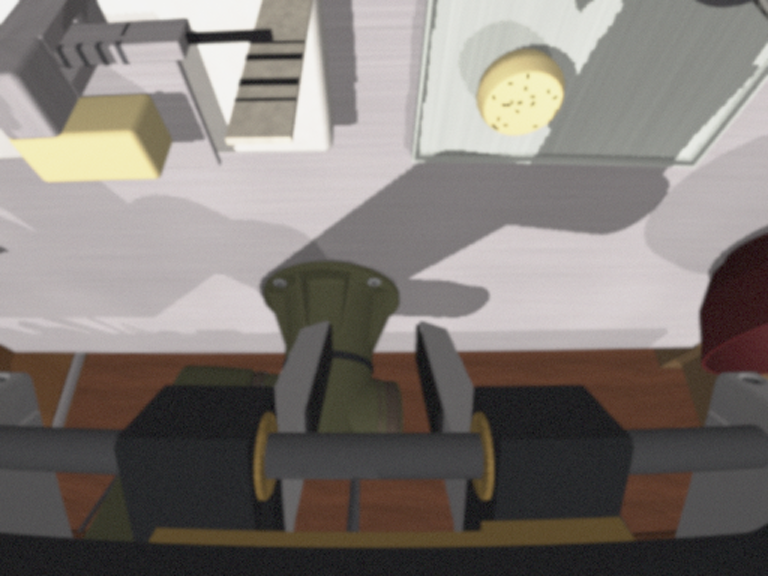

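```bash
cat > model.py <<'E'
from h import *
# scale pose guess: beam x .602/.596 ; yaw -1deg
def S(p,sx=0.5265,sy=0.161,yaw=-0.017):
    p=np.atleast_2d(np.array(p,float)); c,s=np.cos(yaw),np.sin(yaw)
    return np.c_[sx+c*p[:,0]-s*p[:,1], sy+s*p[:,0]+c*p[:,1], p[:,2]]
def pred(cal,**k):
    q={}
    for n,z in [("m-16",.159),("m-8",.167),("m+8",.183),("m+16",.191),("top",.225)]:
        q[n]=proj(cal,S([[.060,-.185,z],[.060,-.215,z]],**k))
    for t in (-.08,-.04,-.02,0,.02,.04,.08):
        c,s=np.cos(t),np.sin(t)
        q["tip%+.2f"%t]=proj(cal,S([[.075,.13-.332*c,.175+.332*s],[.075,.13-.317*c,.175+.317*s]],**k))
    return q
E
python3 - <<'E'
from model import *
d=np.load("w14.npy",allow_pickle=True).item()
for n,v in pred(d["cal"]).items(): print(n,(v*1.5).round(0).tolist())
save("w14z",d["im"],(140,0,90,100),6)
E
```

```text
m-16 [[250.0, 47.0], [307.0, 46.0]]
m-8 [[248.0, 56.0], [306.0, 55.0]]
m+8 [[243.0, 75.0], [303.0, 74.0]]
m+16 [[241.0, 85.0], [302.0, 84.0]]
top [[228.0, 133.0], [295.0, 132.0]]
tip-0.08 [[278.0, 7.0], [249.0, 9.0]]
tip-0.04 [[276.0, 21.0], [246.0, 23.0]]
tip-0.02 [[275.0, 29.0], [244.0, 30.0]]
tip+0.00 [[273.0, 36.0], [242.0, 37.0]]
tip+0.02 [[271.0, 44.0], [240.0, 45.0]]
tip+0.04 [[269.0, 52.0], [237.0, 53.0]]
tip+0.08 [[263.0, 70.0], [231.0, 69.0]]
```

View pics/w14z.png

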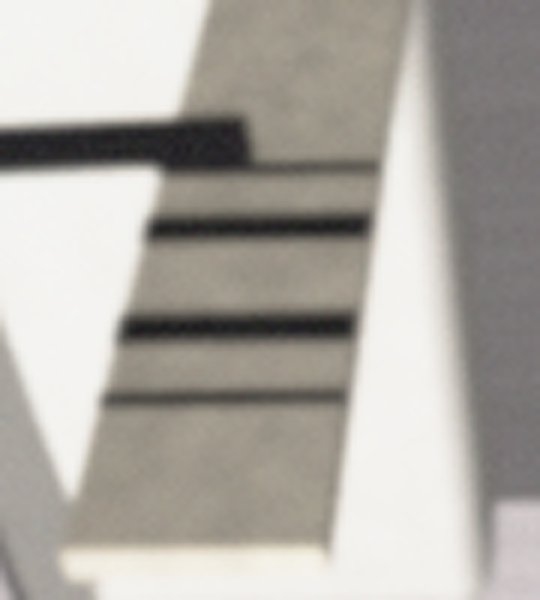

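Request:
{"api": "arm_command", "payload": {"deltas": [{"translation":[0.3,0.3,-0.3],"turn":[0,-0.6,0]},{"translation":[0.8,0.6,-0.6],"turn":[0,-1.2,0]},{"translation":[1.2,0.8,-0.9],"turn":[0,-1.8,0]},{"translation":[1.6,0.8,-1.2],"turn":[0,-2.4,0]},{"translation":[2,0.8,-1.5],"turn":[0,-3,0]},{"translation":[2.2,0.8,-1.7],"turn":[0,-3,0]},{"translation":[2.2,0.8,-1.7],"turn":[0,-3,0]}]}}

```text
time_s: 23.78
ee_pos: [0.541, -0.1087, 0.2512]
eef_rot: [-0.0, 0.524, 3.119]
force: [-0.4, 0.5, -0.1]
grip_width: 0.0362
```

```bash
python3 look.py w15; python3 - <<'E'
from model import *
d=np.load("w15.npy",allow_pickle=True).item()
for n,v in pred(d["cal"]).items(): print(n,(v*1.5).round(0).tolist())
E
```

```text
[ 0.54099629 -0.10869651  0.25121158] [-0.37260383  0.46917883 -0.14716456] [-0.2   0.89  0.83 -0.23  2.44  1.3 ]
[[-0.87 -0.02 -0.5 ]
 [ 0.02 -1.    0.01]
 [-0.5  -0.    0.87]]
[ 0.71807265 -0.11162852  0.26720695]
dial_mark [([108.4, 74.6], 0.59)]
pointer_tip [([112.8, 63.7], 0.88)]
m-16 [[149.0, 97.0], [228.0, 94.0]]
m-8 [[146.0, 115.0], [226.0, 113.0]]
m+8 [[139.0, 153.0], [221.0, 152.0]]
m+16 [[135.0, 173.0], [219.0, 172.0]]
top [[120.0, 266.0], [209.0, 266.0]]
tip-0.08 [[178.0, 42.0], [136.0, 47.0]]
tip-0.04 [[175.0, 73.0], [132.0, 76.0]]
tip-0.02 [[172.0, 90.0], [129.0, 92.0]]
tip+0.00 [[170.0, 106.0], [126.0, 108.0]]
tip+0.02 [[167.0, 124.0], [122.0, 124.0]]
tip+0.04 [[163.0, 142.0], [119.0, 141.0]]
tip+0.08 [[155.0, 179.0], [109.0, 177.0]]
```

View pics/w15.png

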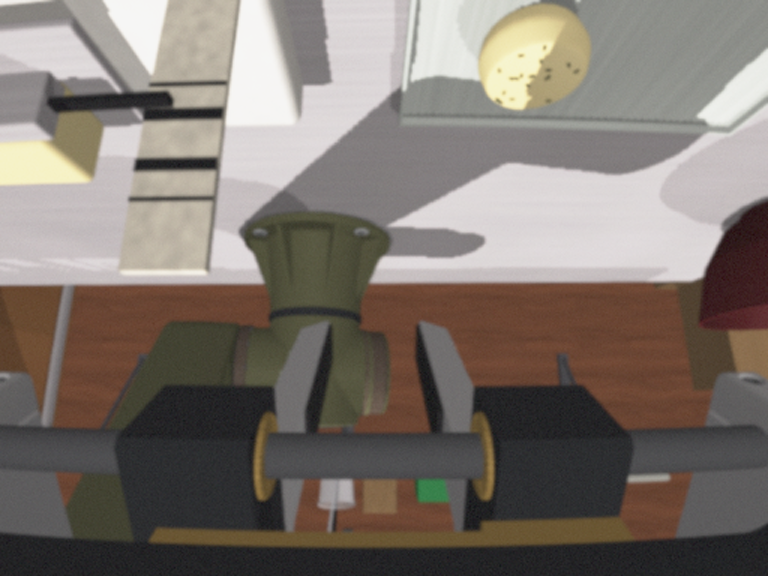

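```bash
python3 - <<'E'
from h import *
for p in ([.55,-.09,.32],[.600,.077,.31]): print(delta(p,down(np.radians(-91))))
E
```

```text
(array([-1.61, -0.76,  2.11]), array([-0.06, 11.95,  0.03]))
(array([-3.01, -7.49,  0.84]), array([-0.06, 11.95,  0.03]))
```

Request:
{"api": "arm_command", "payload": {"deltas": [{"translation":[-0.5,-0.2,0.7],"turn":[0,1,0]},{"translation":[-1,-0.4,1.4],"turn":[0,2.2,0]},{"translation":[-1.6,-0.8,2.1],"turn":[0,3.4,0]},{"translation":[-1.8,-1.7,2],"turn":[0,4.5,0]},{"translation":[-1.9,-2.6,1.9],"turn":[0,5.7,0]},{"translation":[-2.1,-3.5,1.8],"turn":[0,6.9,0]},{"translation":[-2.3,-4.4,1.6],"turn":[0,8.1,0]},{"translation":[-2.5,-5.3,1.4],"turn":[0,9.3,0]},{"translation":[-2.7,-6.2,1.2],"turn":[0,10.5,0]},{"translation":[-2.9,-7,1],"turn":[0,11.7,0]},{"translation":[-3,-7.5,0.8],"turn":[0,12,0]},{"translation":[-3,-7.5,0.8],"turn":[0,12,0]}]}}

```text
time_s: 24.93
ee_pos: [0.6, 0.0793, 0.3097]
eef_rot: [-2.974, 1.565, 0.147]
force: [1.6, 0.2, -0.8]
grip_width: 0.0361
```

Request:
{"api": "arm_command", "payload": {"deltas": [{"translation":[0,0,0],"turn":[0,0,0]},{"translation":[0,0,0],"turn":[0,0,0]}]}}

```text
time_s: 25.1
ee_pos: [0.6004, 0.0763, 0.3082]
eef_rot: [3.054, 1.571, -0.111]
force: [0.1, -0.4, -0.2]
grip_width: 0.0361
```

```bash
python3 look.py w16;  python3 - <<'E'
from h import *
print(delta([.600,.077,.234],down(np.radians(-91))))
E
```

```text
[0.60035684 0.07634705 0.30817755] [ 0.09838246 -0.40159489 -0.20484984] [ 0.07  0.38  1.22 -0.    1.54  1.66]
[[ 0.   -0.02 -1.  ]
 [-0.   -1.    0.02]
 [-1.    0.   -0.  ]]
[0.67598082 0.07558824 0.46889733]
dial_mark [([359.1, 187.5], 0.83), ([425.0, 240.1], 0.53)]
pointer_tip [([358.2, 183.0], 0.6), ([368.3, 56.1], 0.41)]
(array([ 2.93, -0.03,  0.02]), array([-0.08,  0.01, -0.  ]))
```

View pics/w16.png

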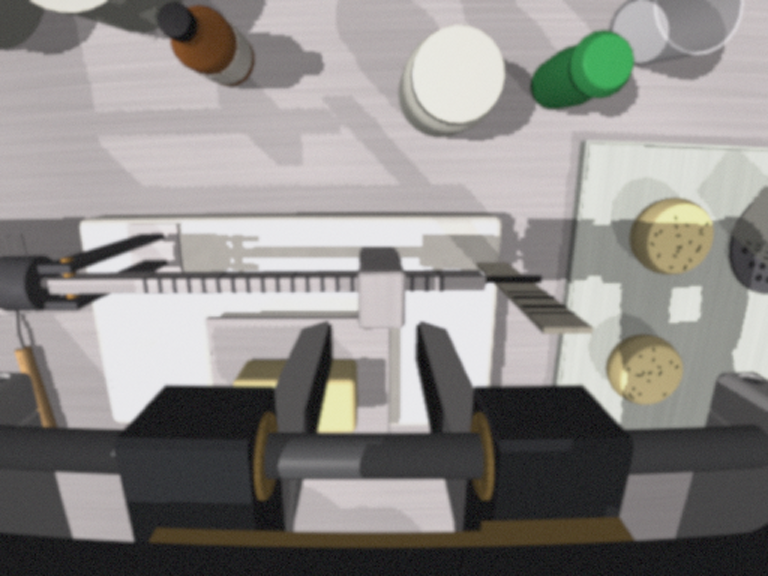

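Request:
{"api": "arm_command", "payload": {"deltas": [{"translation":[0,0,0],"turn":[0,0,0]},{"translation":[0,0,0],"turn":[0,0,0]},{"translation":[0,0,0],"turn":[0,0,0]},{"translation":[0.7,0,0],"turn":[0,0,0]},{"translation":[1.5,0,0],"turn":[0,0,0]},{"translation":[2.3,0,0],"turn":[0,0,0]},{"translation":[2.8,0,0],"turn":[0,0,0]},{"translation":[2.9,0,0],"turn":[0,0,0]},{"translation":[2.9,0,0],"turn":[0,0,0]}], "gripper": 56}}

```text
time_s: 26.0
ee_pos: [0.6002, 0.077, 0.2344]
eef_rot: [0.115, 1.569, -3.05]
force: [0.8, -0.9, -0.1]
grip_width: 0.0554
```

Request:
{"api": "arm_command", "payload": {"deltas": [{"translation":[0,0,0],"turn":[0,0,0]},{"translation":[0,0,0],"turn":[0,0,0]},{"translation":[0,0,0],"turn":[0,0,0]},{"translation":[0,0,0],"turn":[0,0,0]},{"translation":[0,0,0],"turn":[0,0,0]},{"translation":[0,0,0],"turn":[0,0,0]}], "gripper": 26, "force": 3}}

```text
time_s: 26.5
ee_pos: [0.6005, 0.077, 0.2352]
eef_rot: [3.083, 1.57, -0.082]
force: [1.4, -1.1, 1.5]
grip_width: 0.0279
```

```bash
python3 - <<'E'
from h import *
o=ctrl.get_obs(); print(o["ee_pos"],o["force"],o["grip_width"])
E
```

```text
[0.60053953 0.07698875 0.23516   ] [ 1.35174981 -1.14300063  1.50617831] 0.02785394126642424
```

Request:
{"api": "arm_command", "payload": {"deltas": [{"translation":[0,0,0],"turn":[0,0,0]},{"translation":[0,0,0],"turn":[0,0,0]},{"translation":[0,0,0],"turn":[0,0,0]},{"translation":[-0.6,0,0],"turn":[0,0,0]},{"translation":[-1.6,0,0],"turn":[0,0,0]},{"translation":[-2.6,0,0],"turn":[0,0,0]},{"translation":[-2.9,0,0],"turn":[0,0,0]}], "gripper": 50}}

```text
time_s: 27.08
ee_pos: [0.6009, 0.0772, 0.3112]
eef_rot: [-3.034, 1.566, 0.084]
force: [-0.8, 0.0, 0.6]
grip_width: 0.0501
```

Request:
{"api": "arm_command", "payload": {"deltas": [{"translation":[-0.5,0.5,0.3],"turn":[0,-1,0]},{"translation":[-0.5,1.3,0.6],"turn":[0,-2.2,0]},{"translation":[-0.5,2.1,0.9],"turn":[0,-3.4,0]},{"translation":[-0.5,2.9,1.2],"turn":[0,-4.6,0]},{"translation":[-0.5,3.7,1.5],"turn":[0,-5.8,0]},{"translation":[-0.5,4.5,1.8],"turn":[0,-7,0]},{"translation":[-0.5,5.4,2],"turn":[0,-8.2,0]},{"translation":[-0.2,6.2,2.2],"turn":[0,-9.4,0]},{"translation":[0.4,6.9,2.3],"turn":[0,-10.6,0]},{"translation":[1.2,7.4,2.3],"turn":[0,-11.8,0]},{"translation":[2,7.5,2.3],"turn":[0,-12,0]},{"translation":[2.1,7.5,2.3],"turn":[0,-12,0]}]}}

```text
time_s: 28.08
ee_pos: [0.538, -0.1093, 0.2489]
eef_rot: [-0.002, 0.516, 3.117]
force: [-0.1, 0.9, 0.3]
grip_width: 0.0501
```

Request:
{"api": "arm_command", "payload": {"deltas": [{"translation":[0,0,0],"turn":[0,0,0]},{"translation":[0,0,0],"turn":[0,0,0]}]}}

```text
time_s: 28.25
ee_pos: [0.5388, -0.1082, 0.2565]
eef_rot: [0.001, 0.529, 3.12]
force: [-0.4, 0.4, 1.0]
grip_width: 0.0499
```

```bash
python3 look.py w17; python3 - <<'E'
from model import *
d=np.load("w17.npy",allow_pickle=True).item()
for n,v in pred(d["cal"]).items(): print(n,(v*1.5).round(0).tolist())
E
```

```text
[ 0.53884044 -0.10823932  0.25651854] [-0.44939629  0.35206933  1.01835719] [-0.2   0.88  0.84 -0.23  2.44  1.3 ]
[[-0.86 -0.02 -0.5 ]
 [ 0.02 -1.    0.01]
 [-0.5   0.    0.86]]
[ 0.71583916 -0.11112238  0.27340161]
dial_mark [([108.9, 63.5], 0.82)]
pointer_tip [([109.5, 68.2], 0.8)]
m-16 [[150.0, 82.0], [229.0, 79.0]]
m-8 [[147.0, 99.0], [227.0, 97.0]]
m+8 [[140.0, 137.0], [222.0, 135.0]]
m+16 [[136.0, 157.0], [220.0, 155.0]]
top [[120.0, 248.0], [209.0, 248.0]]
tip-0.08 [[179.0, 26.0], [137.0, 31.0]]
tip-0.04 [[176.0, 56.0], [133.0, 60.0]]
tip-0.02 [[174.0, 72.0], [130.0, 75.0]]
tip+0.00 [[171.0, 89.0], [127.0, 90.0]]
tip+0.02 [[168.0, 106.0], [124.0, 106.0]]
tip+0.04 [[164.0, 123.0], [120.0, 123.0]]
tip+0.08 [[156.0, 160.0], [110.0, 158.0]]
```

View pics/w17.png

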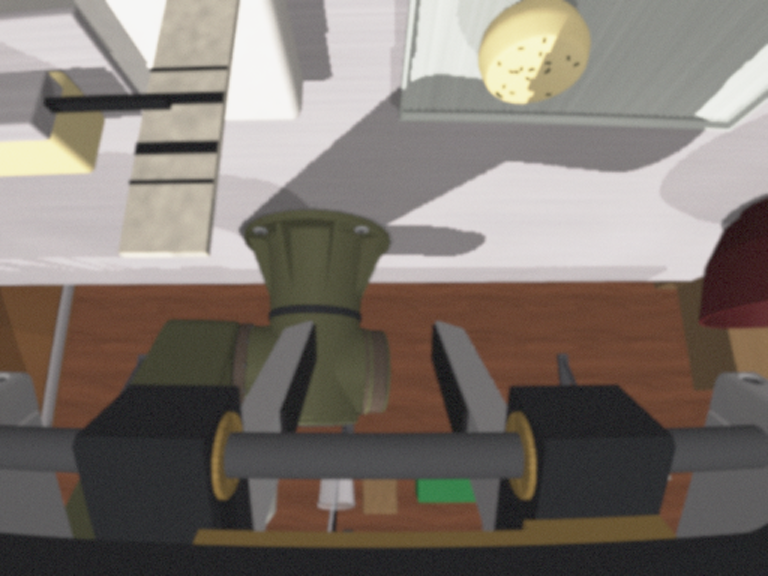

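Request:
{"api": "arm_command", "payload": {"deltas": [{"translation":[-0.5,-0.2,0.7],"turn":[0,1,0]},{"translation":[-1,-0.4,1.4],"turn":[0,2.2,0]},{"translation":[-1.6,-0.8,2.1],"turn":[0,3.4,0]},{"translation":[-1.8,-1.7,2],"turn":[0,4.5,0]},{"translation":[-1.9,-2.6,1.9],"turn":[0,5.7,0]},{"translation":[-2.1,-3.5,1.8],"turn":[0,6.9,0]},{"translation":[-2.3,-4.4,1.6],"turn":[0,8.1,0]},{"translation":[-2.5,-5.3,1.4],"turn":[0,9.3,0]},{"translation":[-2.7,-6.2,1.2],"turn":[0,10.5,0]},{"translation":[-2.9,-7,1],"turn":[0,11.7,0]},{"translation":[-3,-7.5,0.8],"turn":[0,12,0]},{"translation":[-3,-7.5,0.8],"turn":[0,12,0]}]}}

```text
time_s: 29.4
ee_pos: [0.5972, 0.0796, 0.3116]
eef_rot: [-2.943, 1.566, 0.179]
force: [0.9, 0.1, 0.2]
grip_width: 0.0499
```

Request:
{"api": "arm_command", "payload": {"deltas": [{"translation":[0,0,0],"turn":[0,0,0]},{"translation":[0,0,0],"turn":[0,0,0]},{"translation":[0,0,0],"turn":[0,0,0]}], "gripper": 56}}

```text
time_s: 29.65
ee_pos: [0.5979, 0.0763, 0.3099]
eef_rot: [0.018, 1.57, 3.136]
force: [-0.1, 0.3, 0.6]
grip_width: 0.0559
```

```bash
python3 - <<'E'
from h import *
o=ctrl.get_obs(); print(o["ee_pos"],o["force"],o["grip_width"])
print(delta([.600,.075,.235],down(np.radians(-91))))
E
```

```text
[0.59792652 0.07625254 0.30985705] [-0.06491216  0.25474033  0.61889607] 0.05587015183876863
(array([ 2.99,  0.05, -0.09]), array([-0.08,  0.01, -0.  ]))
```

Request:
{"api": "arm_command", "payload": {"deltas": [{"translation":[0.7,0.05,-0.08],"turn":[0,0,0]},{"translation":[1.5,0.05,-0.08],"turn":[0,0,0]},{"translation":[2.3,0.05,-0.08],"turn":[0,0,0]},{"translation":[2.8,0.05,-0.08],"turn":[0,0,0]},{"translation":[3,0.05,-0.08],"turn":[0,0,0]},{"translation":[3,0.05,-0.08],"turn":[0,0,0]},{"translation":[3,0.05,-0.08],"turn":[0,0,0]}]}}

```text
time_s: 30.23
ee_pos: [0.6001, 0.0754, 0.2353]
eef_rot: [-2.967, 1.57, 0.151]
force: [0.4, 1.2, -0.0]
grip_width: 0.0562
```

Request:
{"api": "arm_command", "payload": {"deltas": [{"translation":[0,0,0],"turn":[0,0,0]},{"translation":[0,0,0],"turn":[0,0,0]},{"translation":[0,0,0],"turn":[0,0,0]},{"translation":[0,0,0],"turn":[0,0,0]},{"translation":[0,0,0],"turn":[0,0,0]},{"translation":[0,0,0],"turn":[0,0,0]}], "gripper": 26, "force": 3}}

```text
time_s: 30.73
ee_pos: [0.5999, 0.0759, 0.2348]
eef_rot: [-2.991, 1.57, 0.127]
force: [-0.7, -0.8, 0.6]
grip_width: 0.0279
```

Request:
{"api": "arm_command", "payload": {"deltas": [{"translation":[0,0.03,0],"turn":[0,0,0]},{"translation":[0,0.03,0],"turn":[0,0,0]},{"translation":[0,0.03,0],"turn":[0,0,0]}]}}

```text
time_s: 30.98
ee_pos: [0.5998, 0.0751, 0.2347]
eef_rot: [-2.972, 1.571, 0.146]
force: [1.2, 0.8, -0.2]
grip_width: 0.0279
```

Request:
{"api": "arm_command", "payload": {"deltas": [{"translation":[0,0,0],"turn":[0,0,0]},{"translation":[0,0,0],"turn":[0,0,0]},{"translation":[0,0,0],"turn":[0,0,0]},{"translation":[-0.6,0,0],"turn":[0,0,0]},{"translation":[-1.6,0,0],"turn":[0,0,0]},{"translation":[-2.6,0,0],"turn":[0,0,0]},{"translation":[-2.9,0,0],"turn":[0,0,0]}], "gripper": 50}}

```text
time_s: 31.57
ee_pos: [0.6003, 0.0751, 0.311]
eef_rot: [-3.068, 1.566, 0.05]
force: [-0.0, -0.2, 0.7]
grip_width: 0.0499
```

Request:
{"api": "arm_command", "payload": {"deltas": [{"translation":[-0.5,0.5,0.3],"turn":[0,-1,0]},{"translation":[-0.5,1.3,0.6],"turn":[0,-2.2,0]},{"translation":[-0.5,2.1,0.9],"turn":[0,-3.4,0]},{"translation":[-0.5,2.9,1.2],"turn":[0,-4.6,0]},{"translation":[-0.5,3.7,1.5],"turn":[0,-5.8,0]},{"translation":[-0.5,4.5,1.8],"turn":[0,-7,0]},{"translation":[-0.5,5.4,2],"turn":[0,-8.2,0]},{"translation":[-0.2,6.2,2.2],"turn":[0,-9.4,0]},{"translation":[0.4,6.9,2.3],"turn":[0,-10.6,0]},{"translation":[1.2,7.4,2.3],"turn":[0,-11.8,0]},{"translation":[2,7.5,2.3],"turn":[0,-12,0]},{"translation":[2.1,7.5,2.3],"turn":[0,-12,0]}]}}

```text
time_s: 32.57
ee_pos: [0.5374, -0.1113, 0.2487]
eef_rot: [-0.002, 0.516, 3.117]
force: [-0.3, 0.4, -1.2]
grip_width: 0.0498
```

Request:
{"api": "arm_command", "payload": {"deltas": [{"translation":[0,0,0],"turn":[0,0,0]},{"translation":[0,0,0],"turn":[0,0,0]},{"translation":[0,0,0],"turn":[0,0,0]}]}}

```text
time_s: 32.82
ee_pos: [0.5382, -0.1103, 0.257]
eef_rot: [0.001, 0.529, 3.12]
force: [-0.7, -0.2, 0.5]
grip_width: 0.05
```

```bash
python3 look.py w18; python3 - <<'E'
from model import *
d=np.load("w18.npy",allow_pickle=True).item()
for n,v in pred(d["cal"]).items(): print(n,(v*1.5).round(0).tolist())
save("w18z",d["im"],(70,30,90,90),6)
save("t18",optics.camera("top"),f=1.5); save("s18",optics.camera("side"),f=1.5)
E
```

```text
[ 0.53824457 -0.11030424  0.25702948] [-0.67012222 -0.19201749  0.49318897] [-0.2   0.88  0.84 -0.24  2.44  1.3 ]
[[-0.86 -0.02 -0.5 ]
 [ 0.02 -1.    0.01]
 [-0.51  0.    0.86]]
[ 0.7152328  -0.11319721  0.27402387]
dial_mark [([353.0, 22.9], 0.68), ([102.6, 61.5], 0.57)]
pointer_tip []
m-16 [[144.0, 80.0], [223.0, 77.0]]
m-8 [[141.0, 98.0], [221.0, 95.0]]
m+8 [[133.0, 135.0], [216.0, 133.0]]
m+16 [[130.0, 155.0], [213.0, 153.0]]
top [[114.0, 246.0], [202.0, 246.0]]
tip-0.08 [[173.0, 24.0], [131.0, 29.0]]
tip-0.04 [[169.0, 54.0], [127.0, 58.0]]
tip-0.02 [[167.0, 70.0], [124.0, 73.0]]
tip+0.00 [[164.0, 87.0], [120.0, 88.0]]
tip+0.02 [[161.0, 104.0], [117.0, 104.0]]
tip+0.04 [[157.0, 121.0], [113.0, 121.0]]
tip+0.08 [[148.0, 158.0], [103.0, 156.0]]
```

View pics/w18z.png

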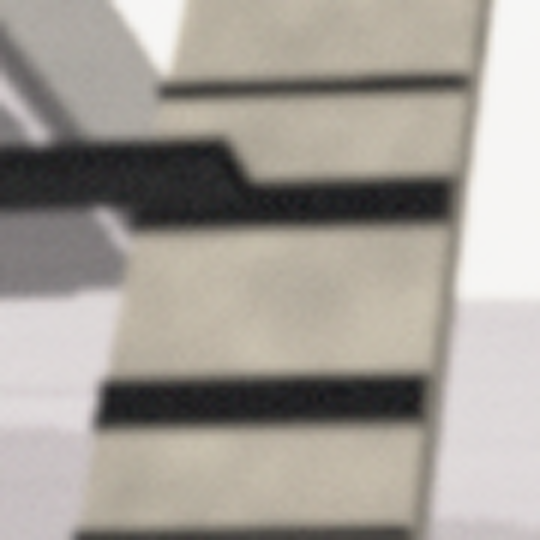

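View pics/s18.png

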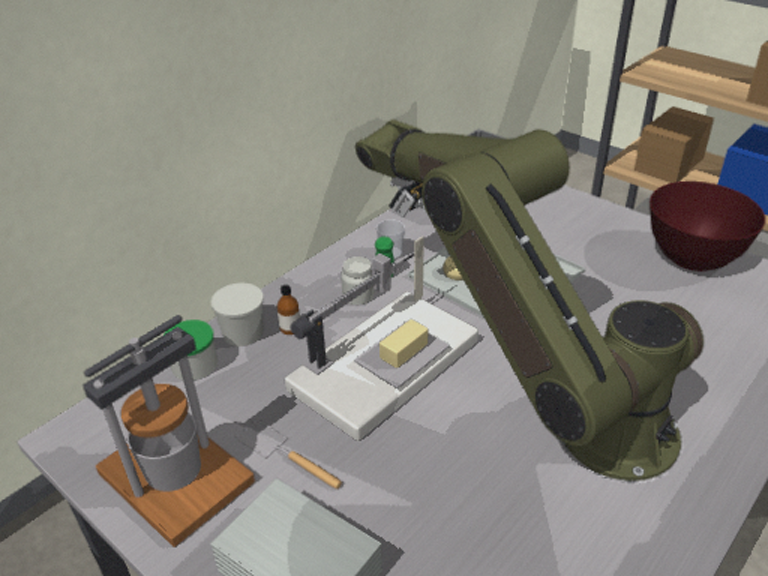

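View pics/t18.png

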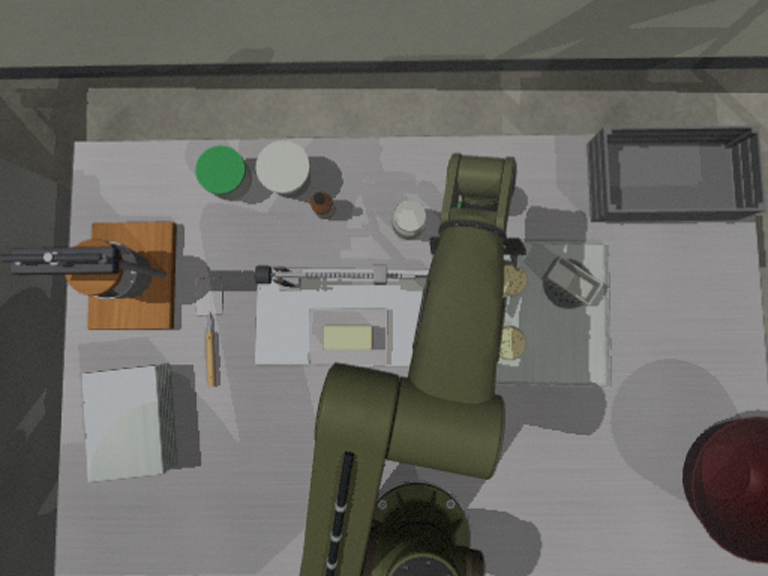

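```bash
python3 - <<'E'
from station import ctrl
print(ctrl.get_obs()["time_s"], ctrl.hand_in())
E
```

```text
the job is handed in; nothing more can be done
33.0667 None
```

The job is done and handed in at 33 s of the 72 s allowed. The empty mould stands upright on the draining disc, and the brick cheese lies flat on the platform. The poise was set by gripping it lightly and letting go, about 0.155 m along the beam.

- **Pointer:** two close wrist-camera views before the last adjustments agreed within 0.003 rad. The final view put the beam tilt at about −0.004 rad. That is roughly 1.5 mm below centre, inside the gap, which allows about ±6.5 mm for the pointer's thickness.
- **Parallax:** in that raw picture the pointer seems to overlap the lower thick mark, because the camera looks down and the pointer stands about 15 mm in front of the plate. The −0.004 figure is worked out from the camera calibration to correct for this.
- **Failed check:** the network did not find the pointer tip in the last picture, so I read the pointer and the marks by eye.
- **Rest of the scene:** the final top and side pictures show nothing else moved, though the arm partly hides the tray and the shaker. The gripper was clear of everything.

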